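# Scoop the hex couplers out of the tray into the other drawer

## Task

Put the three loose metal couplers lying in the open-fronted tray away in the right-hand drawer of the little two-drawer chest. The chest's anti-tip interlock lets only one drawer out at a time, so push the left drawer, which was left open, fully shut first and then pull the right one fully out. Gather the couplers with the hand scoop, not with your fingers, tip them into the open drawer, lay the scoop flat on the bench again and leave the right drawer out and the left one shut; do not disturb the solder spool, the tape roll or the screwdriver.

Things in the scene. Friction and masses are not known exactly. Their poses are not given: they have to be found in the camera images.
- chest: Low grey sheet-steel chest, 175 mm deep (x), 332 wide (y), top at z 113 with a 5 mm raised rim at the sides and back; fixed to the bench. Origin: centre of its underside; its x axis points to its back, its drawers face and slide out towards its own -x. Its front faces (of shut drawers) lie 86 mm in front of the origin.
- drawer_left (a joint): Opening of the left (seen from the robot; chest's +y) drawer of the chest, m: 0 shut, grows as it slides out along the chest's -x, 0.115 at the stop. Slides freely (about 1 N, damped), stays where it is left. It starts 60 to 112 mm out. While it is out, the interlock bar between the drawers holds the right drawer shut.
- drawer_right (a joint): Opening of the right (chest's -y) drawer of the chest, m: 0 shut, grows as it slides out along the chest's -x, 0.115 at the stop. Slides freely (about 1 N, damped), stays where it is left. It starts shut and locked; once the left one is shut it pulls out freely (a small push of the interlock bar in the first 10 mm). While it is out, the left one is locked.
- drawer_left_handle (a point): Middle of the left drawer's handle: a round bar 11 mm thick, 100 mm long along the chest's y, 72 mm above the bench, its centre line 35 mm out from the drawer's front (29 mm clear gap behind it, between studs 42 mm either side). The front's top edge is 105 mm above the bench. Moves with the drawer.
- drawer_right_handle (a point): Middle of the right drawer's handle: a round bar 11 mm thick, 100 mm long along the chest's y, 72 mm above the bench, its centre line 35 mm out from the drawer's front (29 mm clear gap behind it, between studs 42 mm either side). The front's top edge is 105 mm above the bench. Moves with the drawer.
- drawer_right_floor (a point): Centre of the right drawer's inner floor, 16 mm above the bench; axes as the chest's. Inside: 147 mm long (x), 132 wide (y), 67 deep; walls 2.5 mm, rim 84 mm above the bench, front panel up to 105 mm. Moves with the drawer; pulled out fully, the front 112 mm of the inside are open from above, the rest stays under the chest's top.
- tray: Open-fronted steel bench tray, fixed: 200 mm long (x), 166 wide (y). Floor 2 mm thick; back wall (at its +x end, inner face 97 mm from the origin) and both side walls (inner faces at y = +-80 mm) 3 mm thick, with a rolled edge up to 33 mm high; the -x end has no wall. Origin: centre of its underside.
- nut_1: A plain aluminium hex coupler (long coupling nut) lying in the tray: 60 mm long along its own x, 30 mm across the flats, bored through, 0.06 to 0.10 kg, end corners chamfered 3 mm. Origin: its centre, 15 mm above what it lies on. It lies crosswise near the tray's back wall.
- nut_2: A plain aluminium hex coupler (long coupling nut) lying in the tray: 60 mm long along its own x, 30 mm across the flats, bored through, 0.06 to 0.10 kg, end corners chamfered 3 mm. Origin: its centre, 15 mm above what it lies on. It lies lengthwise in the tray's left half, in front of the crosswise one.
- nut_3: A plain aluminium hex coupler (long coupling nut) lying in the tray: 60 mm long along its own x, 30 mm across the flats, bored through, 0.06 to 0.10 kg, end corners chamfered 3 mm. Origin: its centre, 15 mm above what it lies on. It lies lengthwise in the tray's right half, in front of the crosswise one.
- scoop: Loose hand scoop, lying flat, 0.20 kg. Aluminium pan 112 mm long (x), 106 wide (102 inside), sheet 2 mm: thin lip at its +x end, 42 mm high back wall at x = -56 mm, sides sloping from 42 mm down to nothing 12 mm short of the lip. Couplers slide off beyond about 17 degrees of tilt. Behind the back wall a flat-sided wooden grip, 22 mm wide (y), 26 tall, 85 long. Origin: under the pan's middle; z up.
- scoop_grip (a point): A point inside the scoop's wooden grip, 96 mm behind the scoop's origin and 40 mm above its underside: pinch the grip across its 22 mm width here. The grip rises 9 degrees towards its rear end. Axes as the scoop's.
- solder_spool: Bystander: spool of solder standing on the bench, 60 mm across, 40 high. Origin: centre of its underside.
- tape_masking: Bystander: roll of masking tape lying flat, 94 mm across, 25 high. Origin: centre of its underside.
- bench_driver: Bystander: screwdriver lying on the bench, 173 mm long (x), 29 mm thick. Origin: centre of its underside.
- bench_mat: Black rubber mat, 400 x 555 mm, 6 mm thick, fixed, flat on the bench: the scoop, the tray, the spool and the tape roll stand on it (top at z = 6 mm). Origin: centre of its underside.
There are look-alikes about, which are no part of the job. What is shaped like the nut_3 but orange is not meant.

How it is judged:
By the outcome, as a careful person would: the job done as asked, in the order asked, and still so for the second after the job is handed in, with the robot touching nothing.
It also fails if it takes over 69 s, if anything falls off the work surface, if the arm or the gripper's body presses on something with over 40 N, if the wrist force passes 120 N, or if a joint passes its speed limit or range.

## Robot

A 7-joint arm with a two-finger parallel gripper is mounted at the origin on the work surface; the furniture and walls round the work are solid. World frame = base frame: x ahead of the robot, y to its left, z up, the work surface at z = 0. Lengths are in m, angles in degrees, forces in N, time in s.
With the tool pointing down it reaches from about 0.425 to 0.875 m from the base axis. Payload 4.7 kg.
Tool frame: the origin (TCP) lies on the centre line of the jaws, within the pads' length; the fingertips stand 8 mm ahead of it and the grasp point (between the pads) lies 11 mm behind it; z points along the fingers, y is the line along which they close (so a half turn about z gives the same grasp; the last joint's range is limited). The gripper opens to 85 mm and grips with 20 to 120 N. Pads are 22 mm wide; open, the fingers measure 114 mm over their backs; the gripper's body (76 mm by 85 mm) begins 54 mm behind the grasp point. The pads swing forward as they close: fully open they stand 13 mm farther back than shut.
Start: joints at [76.496, 18.392, -4.016, 83.108, 1.295, 78.541, -3.26], TCP at [0.161, -0.63, 0.239] pointing down, gripper open.
Joint ranges: [-163.93, 163.93], [-17.29, 119.83], [-79.2, 71.16], [3.27, 140.29], [-89.18, 269.18], [5.43, 117.66], [-154.24, 154.24]. Speed limits (degrees/s): [147.25, 147.25, 180, 180, 180, 180, 180].

## Interface

Orientations are given as [roll, pitch, yaw] about the fixed x, y, z axes, in that order (R = Rz(yaw) Ry(pitch) Rx(roll)).
In Python, from workcell import arm gives the robot as it stands.
- The arm moves only by the tool arm_command, never from a script. Its argument "commands" is a list of rows, each a list of 6 numbers: the shift along the tool's x, y, z in units of 30 mm (1.0 is 30 mm), then the turn, a rotation vector about the tool's x, y, z in rad. In form: [[tx, ty, tz, rx, ry, rz], ...]. A call has 1 to 20 rows; each row shifts and turns the commanded pose from where the row before left it, along the tool's axes as they then stand; what a row does not reach is not made up. A row lasts 1/12 s, in which the tool goes at most 41.7 mm and 7.16 degrees, less where a joint would pass 70% of its speed; a pose out of reach is approached as far as the arm can. A call is refused whole if a number of a shift passes 1 or a number of a turn 0.125, either way. A call with a gripper value outside its range is refused whole. "jaw" is the opening, from 0 (shut) to 1 (fully open), set as the call begins (left out, the last holds). The fingers move at their own pace and stop on an object; "grip_force" is the grip in N (left out, the last holds). Time passes only in rows, so rows that do not move let the fingers close. It gives the time, the measured TCP pose, the force, the opening and the grip force at its end, in the units of the state.
- arm.observe(): the state, without advancing time (a new reading comes with each control period).
- arm.get_image(name): name is "side" or "top"; returns a dict with "color" (384x512x3 uint8, red, green, blue), "z_map" (384x512 float32, m along the optical axis (not along the pixel's ray), 0 where there is no reading), "fx", "fy", "cx", "cy" (pixels), "R" (3x3) and "t" (3): a world point X has camera coordinates R X + t. Camera axes: x right, y down, z forward; pixel columns grow to the right and rows downward; lengths in m; the calibration is good to about 2 mm. A picture is of the moment at which its call begins.
- arm.finish_job(): hands the job in; it is judged then, once.
The state is a dict: "t": time; "joint_positions": joint angles; "dq": joint speeds; "tau": joint torques, N m; "position": TCP position; "ee_rot": TCP orientation; "ft_force": force on the tool from outside, world axes, zero at the start; "ft_torque": the same for the moment, N m; "grip_width": finger opening in m; "finger_force": force on a finger pad.
Only numpy, scipy, OpenCV 4.12 (cv2) and the standard library are available. Lean on these libraries where they do the work, as an engineer would, in place of code of your own. Each camera call takes 0.05 s, during which the arm holds its last target. There are 200 camera calls.

## Working session

There is one attempt and no reset: what is moved stays moved. The work goes in short steps, Python scripts to look and compute and a tool call to move; the robot and the scene stay as the last step left them, time stands still between calls to the robot, and variables do not carry over. Pictures are saved under pics/ and viewed, at most 10 in all, crops included, and the job is handed in when it is done.

Besides the shell and the picture viewer there is one more tool, called as a command line: name --pt "numbers of a row" for each row, then --argument value for the rest. arm_command: Moves the arm, as the interface text tells. Its arguments: {"type":"object","properties":{"commands":{"type":"array","items":{"type":"array","items":{"type":"number"}}},"jaw":{"type":"number"},"grip_force":{"type":"number"}},"required":["commands"]}

```bash
ls; mkdir -p pics
python3 - <<'E'
from workcell import arm
import cv2,numpy as np
print(arm.observe())
for n in("top","side"):
    d=arm.get_image(n); cv2.imwrite(f"pics/{n}0.png",d["color"][:,:,::-1]); np.savez(f"{n}0.npz",**d)
    print(n,d["fx"],d["fy"],d["cx"],d["cy"],d["R"],d["t"])
E
```

```text
pics
{'t': 0.0, 'joint_positions': array([76.49610718, 18.44015124, -4.01728131, 83.17601347,  1.29433816,
       78.54070901, -3.26072192]), 'dq': array([-0.03145922, -0.03172573, -0.04261715,  0.0618494 ,  0.05069346,
       -0.04243996, -0.01765742]), 'tau': array([ 7.51060870e-04, -4.93588114e+01, -3.81616820e-01, -3.14339340e+01,
        1.31007217e-02,  1.13499019e-02, -2.47595693e-05]), 'position': array([ 0.16052126, -0.62931858,  0.23820161]), 'ee_rot': array([-1.79888343e+02,  4.60220819e-03,  1.43144781e+01]), 'ft_force': array([ 0.16154446, -0.16783384,  0.32025132]), 'ft_torque': array([ 0.04942716,  0.01544261, -0.04002852]), 'finger_force': 0.0, 'grip_width': 0.08541429860428357}
top 367.78208913880405 367.78208913880405 253.69571161433703 190.8964855376112 [[ 5.21391175e-03 -9.99986022e-01 -8.77620535e-04]
 [-9.93586261e-01 -5.08140391e-03 -1.12962477e-01]
 [ 1.12956438e-01  1.46096809e-03 -9.93598867e-01]] [0.03994619 0.53968809 1.26583201]
side 365.21021412508054 365.21021412508054 262.040732430427 187.6084776418789 [[ 0.9989823   0.04493924 -0.00385183]
 [ 0.02926928 -0.71087536 -0.70270871]
 [-0.03431736  0.70188082 -0.71146724]] [-0.54065464  0.07075369  1.19015385]
```

View pics/top0.png

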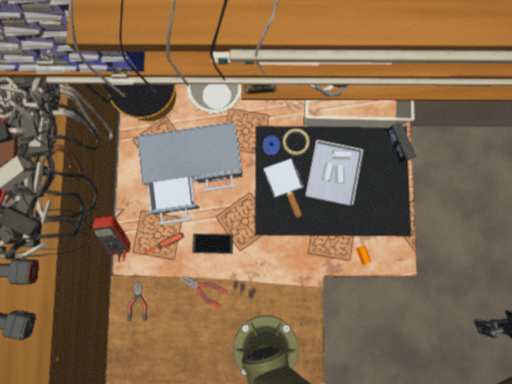

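View pics/side0.png

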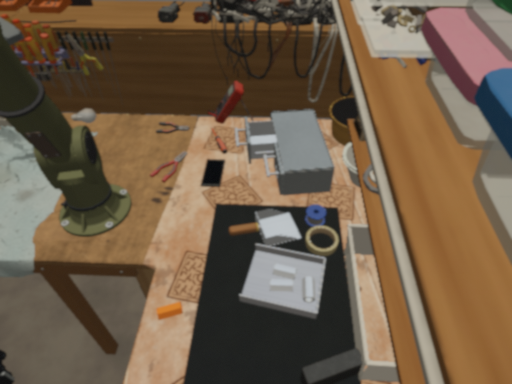

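The top view shows the chest at about (190,155), with the left drawer out at (172,193) and the right handle at (222,184). The scoop pan is at (283,178) with its grip at (293,205). The tray is at (335,172), with three grey couplers at (342,155), (328,171) and (340,174). 

Things that could be mistaken for a coupler are the orange one at (364,255), which is not meant, and the dark block at (402,142). I choose the three grey ones inside the tray.

```bash
cat > h.py <<'E'
import numpy as np,cv2
def pts(d):
    z=d["z_map"]; v,u=np.mgrid[:z.shape[0],:z.shape[1]]
    c=np.stack([(u-d["cx"])/d["fx"]*z,(v-d["cy"])/d["fy"]*z,z],-1)
    return (c-d["t"])@d["R"]
def ray(d,u,v,h):
    c=np.array([(u-d["cx"])/d["fx"],(v-d["cy"])/d["fy"],1.])@d["R"]; o=-d["R"].T@d["t"]
    return o+c*(h-o[2])/c[2]
def proj(d,X):
    c=np.asarray(X)@d["R"].T+d["t"]; return np.stack([c[...,0]/c[...,2]*d["fx"]+d["cx"],c[...,1]/c[...,2]*d["fy"]+d["cy"]],-1)
def rect(p): 
    r=cv2.minAreaRect((p[:,:2]*1000).astype(np.float32)); return [np.round(x,1) for x in r]
E
python3 - <<'E'
from h import *
T=dict(np.load("top0.npz"));S=dict(np.load("side0.npz"))
pt,ps=pts(T),pts(S)
def sub(p,x0,x1,y0,y1,z0,z1):
    return (p[...,0]>x0)&(p[...,0]<x1)&(p[...,1]>y0)&(p[...,1]<y1)&(p[...,2]>z0)&(p[...,2]<z1)
for n,p in(("top",pt),("side",ps)):
    for k,b in dict(chesttop=(.5,.9,.05,.5,.095,.14),tray=(.4,.9,-.4,-.1,.02,.045),mat=(.3,.9,-.5,.05,-.01,.015),grip=(.3,.6,-.15,0.,.025,.09)).items():
        m=sub(p,*b); q=p[m]; print(n,k,len(q),rect(q) if len(q)>5 else'',np.median(q[:,2]))
for n,d in(("top",T),("side",S)):
    pass
a=T["color"][120:225,130:420,::-1]; b=S["color"][110:320,200:350,::-1]
a=cv2.resize(a,None,fx=2.75,fy=2.75,interpolation=cv2.INTER_CUBIC)
cv2.imwrite("pics/a.png",a)
cv2.imwrite("pics/b.png",cv2.resize(b,None,fx=2.8,fy=2.8,interpolation=cv2.INTER_CUBIC))
E
```

```text
top chesttop 6831 [array([729.8, 292.9]), array([343.7, 410.1]), np.float64(1.2)] 0.11270111207250928
top tray 1072 [array([ 640.7, -247.5]), array([297.9, 288.2]), np.float64(89.0)] 0.03565817625397817
top mat 21090 [array([ 592.7, -225. ]), array([550. , 585.4]), np.float64(90.0)] 0.006368080804783308
top grip 273 [array([521.6, -82. ]), array([146.3, 144.9]), np.float64(4.5)] 0.055044758796538466
side chesttop 3868 [array([738.8, 292.6]), array([338.7, 396.1]), np.float64(5.7)] 0.1123838200576115
side tray 2152 [array([ 641.6, -207.6]), array([278.6, 382.8]), np.float64(72.5)] 0.03405832382787913
side mat 31097 [array([ 586., -225.]), array([550. , 571.9]), np.float64(90.0)] 0.005391534607080179
side grip 547 [array([551.5, -89.2]), array([176.1, 119.5]), np.float64(45.8)] 0.04644795428801696
```

View pics/a.png

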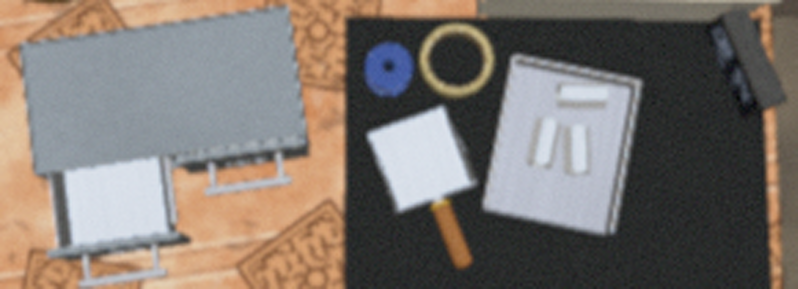

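View pics/b.png

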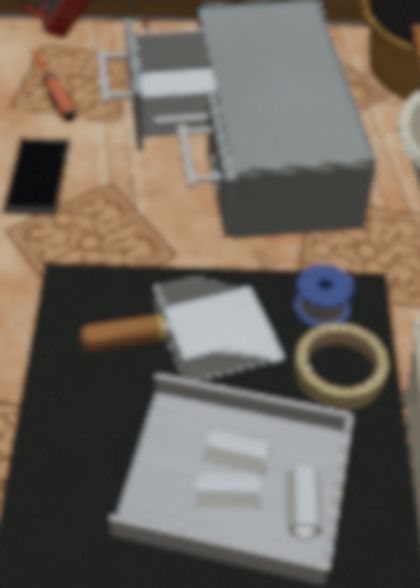

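The crops confirm it: three silver couplers in the tray, at crop-a pixels (582,96), (543,142) and (578,148). The scoop lies beside it with its lip pointing away from the robot and its grip running from (437,203) to (463,268). Next I measure precisely.

Run:
```python
from h import *
T=dict(np.load("top0.npz"));S=dict(np.load("side0.npz"))
pt,ps=pts(T),pts(S)
def A(x,y): return (130+(x+.5)/2.75-.5,120+(y+.5)/2.75-.5)
def B(x,y): return (200+(x+.5)/2.8-.5,110+(y+.5)/2.8-.5)
def comp(m,seed):
    n,l=cv2.connectedComponents(m.astype(np.uint8),connectivity=4); u,v=map(lambda t:int(round(t)),seed); return l==l[v,u]
def show(n,d,m,h):
    q=np.argwhere(m); r=cv2.minAreaRect(q[:,::-1].astype(np.float32)); 
    w=np.array([ray(d,u,v,h)for u,v in q[:,::-1]]); print(n,len(q),rect(w))
    return w
z=pt[...,2]
show("chest top",T,comp((z>.104)&(z<.125),A(170,90)),.115)
show("chest side",S,comp((ps[...,2]>.104)&(ps[...,2]<.125),B(280,90)),.115)
# corners
for k,c,h in [("chest",[(22,45),(287,8),(308,150),(37,172)],.117),("tray",[(515,55),(641,80),(610,235),(484,210)],.039),
  ("Lhandle",[(85,280),(164,270)],.072),("Rhandle",[(210,191),(290,181)],.072),("nuts",[(582,94),(544,141),(578,148)],.038),
  ("lip",[(368,133),(443,107)],.007),("pan back",[(400,212),(475,187)],.048),("grip",[(437,203),(465,264)],.06),
  ("spool",[(388,68)],.046),("tape",[(457,60)],.02)]:
    print(k,[np.round(ray(T,*A(*x),h)[:2]*1000).astype(int).tolist() for x in c])
for k,c,h in [("tray",[(352,412),(158,377),(112,520),(330,578)],.039),("nuts",[(236,440),(227,482),(304,498)],.038),("lip",[(284,358),(250,290)],.007),("grip",[(160,328),(83,338)],.06),("Lhandle",[(103,55),(110,98)],.072),("Rhandle",[(182,127),(190,180)],.072),("chest",[(200,8),(318,5),(372,160),(232,178)],.115)]:
    print('side',k,[np.round(ray(S,*B(*x),h)[:2]*1000).astype(int).tolist() for x in c])
# grip by colour
for n,d,p in(("top",T,pt),("side",S,ps)):
    hsv=cv2.cvtColor(d["color"],cv2.COLOR_RGB2HSV); m=(hsv[...,0]<20)&(hsv[...,1]>90)&(p[...,0]>.38)&(p[...,0]<.56)&(p[...,1]>-.14)&(p[...,1]<-.04)&(p[...,2]>.02)
    q=p[m]; print(n,'grip',m.sum(),rect(q),q[:,2].min(),q[:,2].max())
    # nuts top flats: z in .032-.042 inside tray, bright
    m=(p[...,0]>.52)&(p[...,0]<.70)&(p[...,1]>-.31)&(p[...,1]<-.16)&(p[...,2]>.030)&(p[...,2]<.046)
    k,l,st,ce=cv2.connectedComponentsWithStats(m.astype(np.uint8))
    for i in range(1,k):
        if st[i,4]>15:
            q=p[l==i]; print(n,'comp',st[i,4],rect(q),np.median(q[:,2]))
```

```text
chest top 4915 [array([655.1, 260.5]), array([175.8, 332.6]), np.float64(8.7)]
chest side 3023 [array([657.5, 255.1]), array([175.1, 348.3]), np.float64(8.7)]
chest [[712, 432], [760, 110], [585, 83], [557, 407]]
tray [[723, -181], [691, -343], [490, -298], [521, -139]]
Lhandle [[429, 357], [442, 260]]
Rhandle [[540, 205], [553, 106]]
nuts [[672, -267], [611, -217], [602, -261]]
lip [[625, 8], [661, -91]]
pan back [[517, -32], [550, -127]]
grip [[528, -77], [452, -112]]
spool [[703, -17]]
tape [[721, -108]]
side tray [[725, -179], [531, -145], [498, -305], [693, -352]]
side nuts [[611, -215], [602, -261], [674, -275]]
side lip [[663, -91], [627, 3]]
side grip [[531, -98], [452, -114]]
side Lhandle [[429, 354], [447, 263]]
side Rhandle [[541, 210], [554, 114]]
side chest [[558, 406], [716, 420], [761, 110], [602, 74]]
top grip 155 [array([489.9, -96.2]), array([85.1, 22.6]), np.float64(19.1)] 0.0376505550220339 0.06890295335876391
top comp 26 [array([ 662.3, -168.1]), array([ 4.2, 69.8]), np.float64(78.6)] 0.038939009148822354
top comp 130 [array([ 673.2, -268.5]), array([29.5, 60.1]), np.float64(0.3)] 0.038135777134773986
top comp 126 [array([ 612.4, -217.6]), array([27.6, 60.8]), np.float64(80.4)] 0.03749902061896881
top comp 137 [array([ 603.9, -259. ]), array([28.4, 58.2]), np.float64(88.2)] 0.03757383479415538
side grip 251 [array([491.1, -99.3]), array([83.9, 23.3]), np.float64(21.3)] 0.035166085229064406 0.067072929718789
side comp 78 [array([ 658.2, -167.8]), array([ 7.5, 85.2]), np.float64(79.5)] 0.03675358913956682
side comp 188 [array([ 613. , -221.4]), array([24.3, 59.5]), np.float64(77.5)] 0.03703090801538366
side comp 221 [array([ 675.3, -269.9]), array([61.6, 28.8]), np.float64(88.3)] 0.03715796873655195
side comp 201 [array([ 603.2, -264.3]), array([25.2, 57.5]), np.float64(89.8)] 0.03707725203010964
side comp 16 [array([ 530.8, -306.7]), array([ 5.1, 18.3]), np.float64(83.8)] 0.0371286064405848
```

Poses, in mm. All of them agree with the sizes given.

| Thing | Position | Yaw | Note |
|---|---|---|---|
| Chest | (655, 258) | 8.7° | |
| Left handle | (436, 308) | | drawer about 88 mm out |
| Right handle | (547, 157) | | drawer shut |
| Tray | (608, -241) | -11.5° | |
| Scoop | (591, -61) | 20° | grip at (501, -94) |

First I move to the left handle.

arm_command --pt "0 0 0 0 0 -0.123" --pt "0 0 0 0 0 -0.123" --pt "0 0 0 0 0 -0.123" --pt "0 0 0 0 0 -0.123" --pt "0 0 0 0 0 -0.123" --pt "0 0 0 0 0 -0.123" --pt "0 0 0 0 0 -0.123" --pt "0 0 0 0 0 -0.123" --pt "0 0 0 0 0 -0.123" --pt "0 0 0 0 0 -0.123" --pt "0 0 0 0 0 -0.123" --pt "0 0 0 0 0 -0.12" --pt "0.4 0.5 0 0 0 0" --pt "0.9 0.95 0 0 0 0" --pt "0.9 0.95 0 0 0 0" --pt "0.9 0.95 0 0 0 0" --pt "0.9 0.95 0 0 0 0" --pt "0.9 0.95 0 0 0 0" --pt "0.9 0.95 0 0 0 0" --pt "0.9 0.95 0 0 0 0" --jaw 0.36 --grip_force 30

```text
t: 1.77
position: [0.3429, -0.3968, 0.239]
ee_rot: [-180.0, -0.0, 98.7]
ft_force: [0.4, -0.1, 0.3]
grip_width: 0.0305
finger_force: 0.0
```

arm_command --pt "0.81 0.88 0 0 0 0" --pt "0.81 0.88 0 0 0 0" --pt "0.81 0.88 0 0 0 0" --pt "0.81 0.88 0 0 0 0" --pt "0.81 0.88 0 0 0 0" --pt "0.81 0.88 0 0 0 0" --pt "0.81 0.88 0 0 0 0" --pt "1 0.03 0 0 0 0" --pt "1 0.03 0 0 0 0" --pt "1 0.03 0 0 0 0" --pt "1 0.03 0 0 0 0" --pt "1 0.03 0 0 0 0" --pt "1 0.03 0 0 0 0" --pt "1 0.03 0 0 0 0" --pt "1 0.03 0 0 0 0" --pt "1 0.03 0 0 0 0" --pt "1 0.03 0 0 0 0" --pt "1 0.03 0 0 0 0" --pt "1 0.03 0 0 0 0" --pt "1 0.03 0 0 0 0"

```text
t: 3.43
position: [0.451, 0.1859, 0.2391]
ee_rot: [180.0, 0.1, 98.7]
ft_force: [1.1, 0.5, -0.0]
grip_width: 0.0307
finger_force: 0.0
```

Run:
```python
from h import *
from workcell import arm
s=arm.observe(); print(s["joint_positions"],s["position"])
p=s["position"]; psi=np.radians(s["ee_rot"][2]); d=np.array([.436,.308])-p[:2]
print((d[0]*np.cos(psi)+d[1]*np.sin(psi))/.03,(d[0]*np.sin(psi)-d[1]*np.cos(psi))/.03,(p[2]-.064)/.03)
```

```text
[ 35.12679635   0.86399319 -60.29567848 103.79244741   0.83871169
  75.79173503 -16.6784355 ] [0.45101381 0.18589619 0.23914568]
4.099009023654858 0.12049524156442266 5.838189388063228
```

arm_command --pt "0.85 0.03 0 0 0 0" --pt "0.85 0.03 0 0 0 0" --pt "0.8 0.03 0 0 0 0" --pt "0.8 0.03 0 0 0 0" --pt "0.8 0 0 0 0 0" --pt "0 0 0.8 0 0 0" --pt "0 0 0.8 0 0 0" --pt "0 0 0.8 0 0 0" --pt "0 0 0.8 0 0 0"

```text
t: 4.18
position: [0.4363, 0.3068, 0.1419]
ee_rot: [-180.0, 0.0, 98.7]
ft_force: [0.7, -0.3, -0.5]
grip_width: 0.0309
finger_force: 0.0
```

Run:
```python
from h import *
from workcell import arm
s=arm.observe(); print(s["joint_positions"],s["position"],s["ft_force"])
ims=[]
for n,c in(("top",(140,110)),("side",(220,100))):
    d=arm.get_image(n); np.savez(n+"1.npz",**d); u,v=c
    ims.append(cv2.resize(d["color"][v:v+120,u:u+120,::-1] if n=="side" else d["color"][110:230,120:240,::-1],(400,400),interpolation=cv2.INTER_CUBIC))
cv2.imwrite("pics/c.png",np.hstack(ims))
```

```text
[ 16.57636076  18.02318335 -62.44989102 105.05264915  17.29407889
  67.37506527 -42.77874936] [0.43628847 0.30678581 0.14188778] [ 0.67865482 -0.31802296 -0.45743924]
```

View pics/c.png

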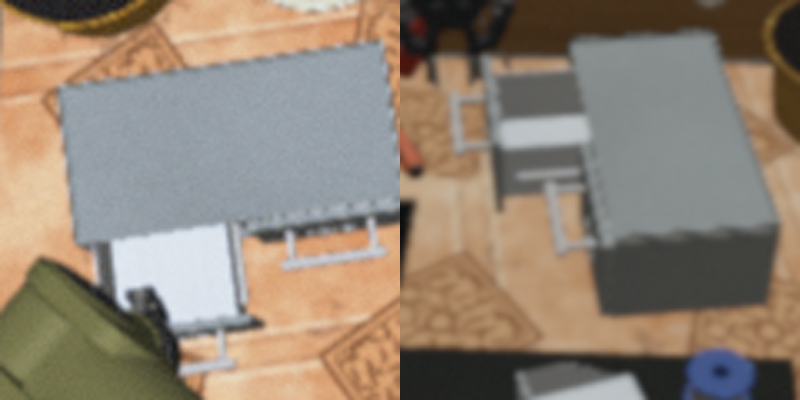

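Run:
```python
from h import *
S=dict(np.load("side1.npz"))
f=lambda X:(proj(S,np.array(X))-[220,100])/.3+[400,0]
print(f([.4363,.3068,.134]),f([.436,.308,.072]))
# both handle ends
print(f([.429,.357,.072]),f([.442,.26,.072]))
```

```text
[454.10727282  77.03499671] [456.98731781 123.04186298]
[454.83962532  96.2728433 ] [458.40541825 150.62069924]
```

The tips project between the two fingers, at crop pixel (454,77), directly above the handle's middle at (457,123). So I descend and grip.

arm_command --pt "0 0 0.7 0 0 0" --pt "0 0 0.7 0 0 0" --pt "0 0 0.6 0 0 0" --pt "0 0 0.4 0 0 0" --pt "0 0 0.2 0 0 0" --pt "0 0 0 0 0 0"

```text
t: 4.78
position: [0.4451, 0.3081, 0.0722]
ee_rot: [179.1, 0.0, 98.5]
ft_force: [1.7, -8.1, 27.8]
grip_width: 0.0309
finger_force: 11.7
```

arm_command --pt "0 0 0 0 0 0" --pt "0 0 0 0 0 0" --pt "0 0 0 0 0 0" --pt "0 0 0 0 0 0" --pt "0 0 0 0 0 0" --jaw 0

```text
t: 5.2
position: [0.4392, 0.308, 0.0684]
ee_rot: [179.7, -0.0, 98.7]
ft_force: [-0.1, -1.6, 13.0]
grip_width: 0.0095
finger_force: 29.3
```

arm_command --pt "0 0 -0.1 0 0 0" --pt "0 0.2 0 0 0 0" --pt "0 0.4 0 0 0 0" --pt "0 0.4 0 0 0 0" --pt "0 0 0 0 0 0"

```text
t: 5.62
position: [0.4686, 0.3124, 0.0686]
ee_rot: [179.9, -0.2, 98.6]
ft_force: [1.7, 1.9, -0.1]
grip_width: 0.0095
finger_force: 30.9
```

Run:
```python
from h import *
from workcell import arm
s=arm.observe(); print(s["joint_positions"],s["position"],s["ft_force"],s["grip_width"])
S=arm.get_image("side"); np.savez("side2.npz",**S)
cv2.imwrite("pics/d.png",cv2.resize(S["color"][90:180,215:305,::-1],(540,540),interpolation=cv2.INTER_CUBIC))
```

```text
[ 10.61700775  26.92550128 -56.63565161 105.03801508  25.36847185
  61.6582829  -46.9114357 ] [0.46861147 0.31242238 0.06855522] [ 1.65094865  1.94801899 -0.08227422] 0.00950730762217716
```

View pics/d.png

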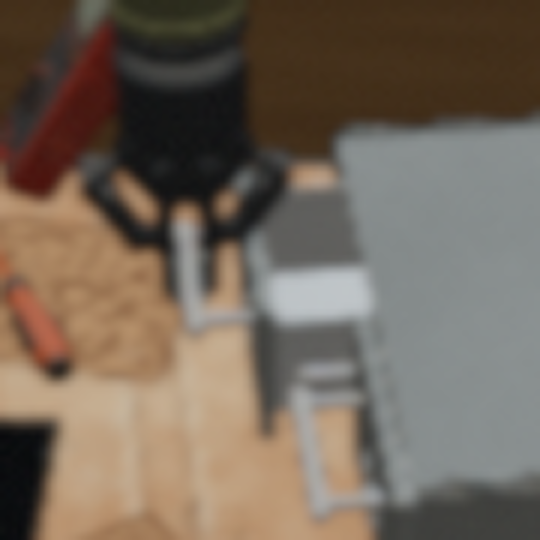

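Gripped; the drawer moves with the hand, and the bar sits between the fingers at (190,260). I push on until it is shut.

arm_command --pt "0 0.4 0 0 0 0" --pt "0 0.5 0 0 0 0" --pt "0 0.4 0 0 0 0" --pt "0 0.25 0 0 0 0" --pt "0 0.1 0 0 0 0" --pt "0 0.05 0 0 0 0" --pt "0 0 0 0 0 0"

```text
t: 6.25
position: [0.5164, 0.3198, 0.0685]
ee_rot: [180.0, -0.0, 98.8]
ft_force: [0.5, 3.2, 1.7]
grip_width: 0.0098
finger_force: 31.0
```

arm_command --pt "0 0.1 0 0 0 0" --pt "0 0.1 0 0 0 0" --pt "0 0.05 0 0 0 0" --pt "0 0 0 0 0 0"

```text
t: 6.58
position: [0.5229, 0.3208, 0.0685]
ee_rot: [-179.9, -0.0, 98.8]
ft_force: [-4.8, 2.6, 5.1]
grip_width: 0.0094
finger_force: 31.4
```

arm_command --pt "0 0.05 0 0 0 0" --pt "0 0.05 0 0 0 0" --pt "0 0 0 0 0 0" --pt "0 0 0 0 0 0"

```text
t: 6.92
position: [0.523, 0.3208, 0.0685]
ee_rot: [-179.6, 0.1, 98.8]
ft_force: [-11.0, -0.2, 11.4]
grip_width: 0.0099
finger_force: 31.9
```

The left drawer is shut: the hand stalled at x 0.523, the expected shut position, and the force rose. I release and move to the right handle.

arm_command --pt "0 -0.13 0 0 0 0" --pt "0 0 0 0 0 0" --pt "0 0 0 0 0 0" --pt "0 0 -0.2 0 0 0" --pt "0 0 -0.6 0 0 0" --pt "0 0 -1 0 0 0" --pt "0 0 -0.6 0 0 0" --pt "-0.75 0 0 0 0 0" --pt "-1 0 0 0 0 0" --pt "-1 0 0 0 0 0" --pt "-1 0 0 0 0 0" --pt "-1 0 0 0 0 0" --pt "-0.75 0 0 0 0 0" --pt "0 0 0 0 0 0" --jaw 0.3

```text
t: 8.08
position: [0.5501, 0.1479, 0.1393]
ee_rot: [-179.9, 0.4, 98.1]
ft_force: [0.6, -1.7, -0.2]
grip_width: 0.0254
finger_force: 0.0
```

Run:
```python
from h import *
from workcell import arm
s=arm.observe(); print(s["joint_positions"],s["position"],s["ft_force"],s["grip_width"])
T=arm.get_image("top");S=arm.get_image("side"); np.savez("side3.npz",**S);np.savez("top3.npz",**T)
p=s["position"]
c=np.array([655.5,258.5])/1000; R=np.array([[.9885,.1513],[-.1513,.9885]])
print("tcp chest",R@(p[:2]-c), R@(np.array([.523,.3208])-c))
for n,d in(("T",T),("S",S)):
    q=pts(d); m=(q[...,2]>.06)&(q[...,2]<.082); w=q[m]; l=(w[:,:2]-c)@R.T
    for s_ in(1,-1):
        k=(abs(l[:,1]-s_*83)<60) if 0 else (abs(l[:,1]-s_*.083)<.06)&(l[:,0]<-.10)&(l[:,0]>-.24); print(n,s_,k.sum(),np.round(np.percentile(l[k],[5,50,95],axis=0)*1000) if k.sum() else'')
```

```text
[ 29.66393091  22.2024406  -57.21412657 100.27680426  20.28656736
  68.7344748  -25.0824319 ] [0.5501339  0.14793474 0.13927316] [ 0.63962641 -1.67587054 -0.22041994] 0.02542983416022145
tcp chest [-0.12088291 -0.09335187] [-0.12155026  0.0816308 ]
T 1 125 [[-126.   39.]
 [-121.   87.]
 [-105.  133.]]
T -1 0 
S 1 12 [[-116.   32.]
 [-109.   40.]
 [-100.   45.]]
S -1 94 [[-125. -134.]
 [-119.  -91.]
 [-103.  -41.]]
```

arm_command --pt "0.3 0 0.5 0 0 0" --pt "0 0 0.6 0 0 0" --pt "0 0 0.5 0 0 0" --pt "0 0 0.4 0 0 0" --pt "0 0 0.3 0 0 0" --pt "0 0 0 0 0 0"

```text
t: 8.68
position: [0.5462, 0.1663, 0.0707]
ee_rot: [-179.9, 0.0, 98.8]
ft_force: [-2.7, -0.4, 2.5]
grip_width: 0.0255
finger_force: 0.0
```

arm_command --pt "0 0 0 0 0 0" --pt "0 0 0 0 0 0" --pt "0 0 0 0 0 0" --pt "0 0 0 0 0 0" --jaw 0

```text
t: 9.02
position: [0.5467, 0.1662, 0.0712]
ee_rot: [-180.0, -0.0, 98.7]
ft_force: [0.0, 0.4, -1.1]
grip_width: 0.0095
finger_force: 29.2
```

arm_command --pt "0 -0.2 0 0 0 0" --pt "0 -0.4 0 0 0 0" --pt "0 -0.5 0 0 0 0" --pt "0 -0.5 0 0 0 0" --pt "0 -0.5 0 0 0 0" --pt "0 -0.5 0 0 0 0" --pt "0 -0.5 0 0 0 0" --pt "0 -0.3 0 0 0 0" --pt "0 -0.2 0 0 0 0" --pt "0 0 0 0 0 0" --pt "0 0 0 0 0 0"

```text
t: 9.93
position: [0.4396, 0.1497, 0.0712]
ee_rot: [-180.0, 0.0, 98.7]
ft_force: [-0.9, 2.5, -2.6]
grip_width: 0.0094
finger_force: 30.0
```

arm_command --pt "0 -0.1 0 0 0 0" --pt "0 -0.1 0 0 0 0" --pt "0 -0.1 0 0 0 0" --pt "0 -0.1 0 0 0 0" --pt "0 0 0 0 0 0" --pt "0 0 0 0 0 0"

```text
t: 10.43
position: [0.4328, 0.1487, 0.0714]
ee_rot: [179.3, -0.2, 98.7]
ft_force: [15.4, 6.0, -24.3]
grip_width: 0.0094
finger_force: 29.3
```

The right drawer is at its stop, having travelled 115 mm. I release, lift and go towards the scoop grip.

arm_command --pt "0 0.2 0 0 0 0" --pt "0 0 0 0 0 0" --pt "0 0 0 0 0 0" --pt "0 0 -0.3 0 0 0" --pt "0 0 -0.8 0 0 0" --pt "0 0 -1 0 0 0" --pt "0 0 -1 0 0 0" --pt "0 0 -1 0 0 0" --pt "0 0 -0.5 0 0 0" --pt "-0.8 -0.08 0 0 0 0" --pt "-1 -0.08 0 0 0 0" --pt "-1 -0.08 0 0 0 0" --pt "-1 -0.08 0 0 0 0" --pt "-1 -0.08 0 0 0 0" --pt "-1 -0.08 0 0 0 0" --pt "-1 -0.08 0 0 0 0" --pt "-1 -0.08 0 0 0 0" --pt "-0.8 -0.08 0 0 0 0" --pt "0 0 0 0 0 0" --jaw 0.3

```text
t: 12.02
position: [0.4511, -0.1151, 0.2098]
ee_rot: [-180.0, 0.1, 98.3]
ft_force: [0.3, -0.2, -0.2]
grip_width: 0.0256
finger_force: 0.0
```

arm_command --pt "0 0 0 0 0 0.125" --pt "0 0 0 0 0 0.125" --pt "0 0 0 0 0 0.125" --pt "0 0 0 0 0 0.125" --pt "0 0 0 0 0 0.125" --pt "0 0 0 0 0 0.125" --pt "0 0 0 0 0 0.125" --pt "0 0 0 0 0 0.125" --pt "0 0 0 0 0 0.125" --pt "0 0 0 0 0 0.125" --pt "0 0 0 0 0 0.125" --pt "0 0 0 0 0.105 0" --pt "0 0 0 0 0.105 0" --pt "0 0 0 0 0.105 0" --pt "0 0 0 0 0.105 0" --pt "0 0 0 0 0.105 0" --pt "0 0 0 0 0 0" --jaw 0.65

```text
t: 13.43
position: [0.4522, -0.1108, 0.2086]
ee_rot: [-179.8, -27.0, 19.9]
ft_force: [-0.3, 0.2, 0.0]
grip_width: 0.0556
finger_force: 0.0
```

```bash
cat >> h.py <<'E'
from scipy.spatial.transform import Rotation as Rot
def go(target,rot=None):
    from workcell import arm
    s=arm.observe(); p=s["position"]; r=Rot.from_euler("xyz",s["ee_rot"],degrees=True)
    print("q",np.round(s["joint_positions"],1),"p",np.round(p,4),"f",np.round(s["ft_force"],1),"rpy",np.round(s["ee_rot"],1))
    print("shift units",np.round(r.inv().apply(np.array(target)-p)/.03,2))
    if rot is not None: print("turn rad",np.round((r.inv()*rot).as_rotvec(),3))
def tool(head,tilt):  # scoop heading, forward tilt of fingers, deg
    return Rot.from_euler("z",head,degrees=True)*Rot.from_euler("y",-tilt,degrees=True)*Rot.from_euler("x",180,degrees=True)
E
python3 - <<'E'
from h import *
from workcell import arm
R=tool(20,30); z=R.as_matrix()[:,2]; print(z)
tcp=np.array([.5007,-.0938,.046])+.011*z; print(tcp)
go(tcp-.1*z,R)
ims=[]
for n,m in(("top",None),("side",None)):
    d=arm.get_image(n); np.savez(n+"4.npz",**d)
    p=pts(d); hsv=cv2.cvtColor(d["color"],cv2.COLOR_RGB2HSV); m=(hsv[...,0]<20)&(hsv[...,1]>90)&(p[...,0]>.38)&(p[...,0]<.56)&(p[...,1]>-.14)&(p[...,1]<-.04)&(p[...,2]>.02)&(p[...,2]<.08)
    print(n,m.sum(),rect(p[m]) if m.sum() else '')
p=pts(np.load("top4.npz")); c=np.array([.6555,.2585]);Q=np.array([[.9885,.1513],[-.1513,.9885]])
m=(p[...,2]>.09)&(p[...,2]<.112);l=(p[m][:,:2]-c)@Q.T; k=(abs(l[:,1])<.17)&(l[:,0]>-.23)&(l[:,0]<-.1); print("front",np.round(np.percentile(l[k],[5,50,95],axis=0)*1000))
E
```

```text
[ 0.46984631  0.17101007 -0.8660254 ]
[ 0.50586831 -0.09191889  0.03647372]
q [ 46.8 -17.3 -18.7 126.4 -31.3  55.2 -27.3] p [ 0.4522 -0.1108  0.2086] f [-0.3  0.2  0. ] rpy [-179.8  -27.    19.9]
shift units [-1.09  0.03  2.65]
turn rad [-0.002  0.053 -0.001]
top 153 [array([489.8, -95.9]), array([85.1, 22.3]), np.float64(20.2)]
side 254 [array([491.1, -98.1]), array([85.2, 22.6]), np.float64(18.9)]
front [[-200. -153.]
 [-195.  -83.]
 [-190.  -11.]]
```

```bash
cat > kin.py <<'E'
import numpy as np, itertools
from scipy.optimize import least_squares
from scipy.spatial.transform import Rotation as Rot
LO=np.array([-163.93,-17.29,-79.2,3.27,-89.18,5.43,-154.24]);HI=np.array([163.93,119.83,71.16,140.29,269.18,117.66,154.24])
D=[([76.496,18.44,-4.017,83.176,1.294,78.54,-3.26],(.1605,-.6293,.2382),(-179.888,0.005,14.31)),
([35.127,.864,-60.296,103.79,.839,75.79,-16.678],(.45101,.18590,.23915),(180,.1,98.7)),
([16.576,18.023,-62.45,105.05,17.294,67.375,-42.779],(.43629,.30679,.14189),(-180,0,98.7)),
([10.617,26.9255,-56.636,105.038,25.368,61.658,-46.911],(.46861,.31242,.06856),(179.9,-.2,98.6)),
([29.664,22.202,-57.214,100.277,20.287,68.734,-25.082],(.55013,.14793,.13927),(-179.9,.4,98.1)),
([46.8,-17.3,-18.7,126.4,-31.3,55.2,-27.3],(.4522,-.1108,.2086),(-179.8,-27,19.9))]
def fk(q,x,s):
    h,L1,a1,L2,a2,Lt,b0,b7=x; r=np.eye(3); p=np.array([0,0,h])
    E=lambda a,t:Rot.from_euler(a,t,degrees=True).as_matrix()
    r=r@E("z",b0+s[0]*q[0])@E("y",q[1])@E("z",s[1]*q[2]); p=p+r@[a1,0,L1]
    r=r@E("y",q[3])@E("z",s[2]*q[4]); p=p+r@[-a1,0,L2]
    r=r@E("y",q[5]); p=p+r@[a2,0,0]; r=r@E("z",s[3]*q[6]+b7); return p+r@[0,0,Lt],r
def res(x,s):
    o=[]
    for q,p,e in D:
        P,r=fk(q,x,s); o+=list(P-p)+list(.3*(Rot.from_matrix(r).inv()*Rot.from_euler("xyz",e,degrees=True)).as_rotvec())
    return o
X0=[.3,.3,0,.3,0,.2,0,0]
def fit():
    best=None
    for s in itertools.product((1,-1),repeat=4):
        for b0,b7 in itertools.product((0,),(0,90,-90,180)):
            f=least_squares(res,X0[:6]+[b0,b7],args=(s,),x_scale=[.1]*6+[30]*2)
            if best is None or f.cost<best[0]: best=(f.cost,f.x,s)
    return best
def ik(p,r,x,s,tries=30,seed=0,q0=None):
    g=np.random.default_rng(seed); best=None
    for i in range(tries):
        st=q0 if (q0 is not None and i==0) else g.uniform(LO,HI)
        def f(q):
            P,R=fk(q,x,s); return np.r_[(P-p)*10,3*(Rot.from_matrix(R).inv()*r).as_rotvec(),1e-4*(q-(LO+HI)/2)/(HI-LO)]
        o=least_squares(f,np.clip(st,LO+.1,HI-.1),bounds=(LO,HI),x_scale=50)
        if best is None or o.cost<best.cost: best=o
    P,R=fk(best.x,x,s); return best.x,np.linalg.norm(P-p)*1000,np.degrees(np.linalg.norm((Rot.from_matrix(R).inv()*r).as_rotvec()))
E
python3 - <<'E'
from kin import *
import json
c,x,s=fit(); print(c,np.round(x,4),s,np.round(np.array(res(x,s)).reshape(-1,6)*1000,1))
json.dump([list(x),list(s)],open("kin.json","w"))
E
```

```text
0.00010580343893959991 [ 2.348000e-01  4.633000e-01 -3.400000e-03  5.078000e-01 -2.500000e-03
  3.334000e-01 -2.178000e+00 -2.721329e+02] (-1, -1, -1, -1) [[-0.2  8.  -1.4  0.  -0.  -0.2]
 [ 5.5  2.5 -2.5  0.  -0.2 -0.3]
 [ 3.1  0.9  1.8 -0.1  0.1 -0.1]
 [ 1.7 -0.3  4.2  0.1  0.2 -0. ]
 [ 1.7 -0.7  2.5  0.  -0.2 -0.1]
 [ 0.2  2.9 -4.5  5.4  0.1  0.7]]
```

```bash
cat > plan.py <<'E'
from kin import *
import json
x,s=json.load(open("kin.json"))
TR=np.array([.608,-.241]);CH=np.array([.6555,.2585])
def w(o,yaw,a,b): t=np.radians(yaw); return o+np.array([np.cos(t)*a-np.sin(t)*b,np.sin(t)*a+np.cos(t)*b])
def tcp(lip,head,pitch,al):
    "lip = lip midpoint (underside); pitch + = lip down; al = finger forward tilt relative to scoop"
    S=Rot.from_euler("z",head,degrees=True)*Rot.from_euler("y",pitch,degrees=True)
    g=np.array(lip)+S.apply([-.152,0,.040]); R=S*Rot.from_euler("y",-al,degrees=True)*Rot.from_euler("x",180,degrees=True)
    return g+.011*R.as_matrix()[:,2],R
E
python3 - <<'E'
from plan import *
def lt(a,z): return np.r_[w(TR,-11.5,a,0),z]
def ld(a,b,z): return np.r_[w(CH,8.7,a,b),z]
lipS=np.array([.6435,-.0415,.006])
for al in(0,10,20,30):
    out=[]
    for n,(l,h,p) in dict(grasp=(lipS,20,0),lift=(lipS+[0,0,.1],20,0),start=(lt(-.045,.012),-11.5,0),startlow=(lt(-.04,.008),-11.5,4),mid=(lt(.03,.008),-11.5,0),end=(lt(.095,.008),-11.5,0),endup=(lt(.085,.04),-11.5,-15),
        carry=(ld(-.15,-.083,.2),8.7,-15),d8=(ld(-.14,-.083,.09),8.7,45),dm20=(ld(-.14,-.083,.1),-20,45),d40=(ld(-.14,-.083,.1),40,45),d70=(ld(-.14,-.083,.1),70,45),d98=(ld(-.14,-.07,.1),98.7,45)).items():
        P,R=tcp(l,h,p,al); q,e,a=ik(P,R,x,s,12); out.append(f"{n}:{e:.0f}/{a:.0f}"+("" if e+a>2 else "")) 
    print(al,*out)
E
```

```text
Still running in the background as job /tmp/bash_jobs.1000/6ff912ea8696 (pid 933). You'll get a notice when it ends.
```

```bash
cat /tmp/bash_jobs.1000/6ff912ea8696/stdout; kill -- -$(cat /tmp/bash_jobs.1000/6ff912ea8696/pid)
cat >> kin.py <<'E'
def M(a,t):
    c,s=np.cos(np.radians(t)),np.sin(np.radians(t)); return np.array([[c,-s,0],[s,c,0],[0,0,1]]) if a=="z" else np.array([[c,0,s],[0,1,0],[-s,0,c]])
def fk(q,x,s):
    h,L1,a1,L2,a2,Lt,b0,b7=x
    r=M("z",b0+s[0]*q[0])@M("y",q[1])@M("z",s[1]*q[2]); p=np.array([0,0,h])+r@[a1,0,L1]
    r=r@M("y",q[3])@M("z",s[2]*q[4]); p=p+r@[-a1,0,L2]
    r=r@M("y",q[5]); p=p+r@[a2,0,0]; r=r@M("z",s[3]*q[6]+b7); return p+r@[0,0,Lt],r
def ik(p,r,x,s,tries=0,seed=0,q0=None):
    best=None; rm=r.as_matrix()
    for st in ([46,-10,-18,120,-31,60,-60],[30,10,-50,105,20,70,-90],[20,20,30,105,-20,70,-60]):
        def f(q):
            P,R=fk(q,x,s); return np.r_[(P-p)*10,(R-rm).ravel()*2]
        o=least_squares(f,np.clip(st,LO+.1,HI-.1),bounds=(LO,HI),x_scale=50,max_nfev=40)
        if best is None or o.cost<best.cost: best=o
        if best.cost<1e-5: break
    P,R=fk(best.x,x,s); return best.x,np.linalg.norm(P-p)*1000,np.degrees(np.linalg.norm((Rot.from_matrix(R).inv()*r).as_rotvec()))
E
cat > chk.py <<'E'
from plan import *
def lt(a,z): return np.r_[w(TR,-11.5,a,0),z]
def ld(a,b,z): return np.r_[w(CH,8.7,a,b),z]
lipS=np.array([.6435,-.0415,.006])
for al in(0,10,20,30):
    for n,(l,h,p) in dict(grasp=(lipS,20,0),start=(lt(-.045,.012),-11.5,0),end=(lt(.095,.008),-11.5,0),endup=(lt(.085,.04),-11.5,-15),
        carry=(ld(-.15,-.083,.2),8.7,-15),d8=(ld(-.14,-.083,.09),8.7,45),dm20=(ld(-.14,-.083,.1),-20,45),d40=(ld(-.14,-.083,.1),40,45),d70=(ld(-.14,-.083,.1),70,45),d98=(ld(-.14,-.07,.1),98.7,45)).items():
        P,R=tcp(l,h,p,al); q,e,a=ik(P,R,x,s); print(al,f"{n}:{e:.0f}/{a:.0f}",end=" ",flush=True) 
    print()
E
OMP_NUM_THREADS=1 timeout 100 python3 chk.py
```

```text
0 grasp:0/0 0 start:0/0 0 end:0/0 0 endup:0/0 0 carry:17/3 0 d8:0/0 0 dm20:0/0 0 d40:0/0 0 d70:0/0 0 d98:0/0 
10 grasp:0/0 10 start:0/0 10 end:0/0 10 endup:0/0 10 carry:41/8 10 d8:0/0 10 dm20:0/0 10 d40:0/0 10 d70:0/0 10 d98:0/0 
20 grasp:0/0 20 start:0/0 20 end:0/0 20 endup:0/0 20 carry:63/11 20 d8:0/0 20 dm20:0/0 20 d40:0/0 20 d70:0/0 20 d98:0/0 
30 grasp:0/0 30 start:2/1 30 end:0/0 30 endup:10/4 30 carry:79/12 30 d8:0/0 30 dm20:0/0 30 d40:0/0 30 d70:0/0 30 d98:0/0
```

```bash
cat > chk2.py <<'E'
from plan import *
from h import go
def lt(a,z): return np.r_[w(TR,-11.5,a,0),z]
def ld(a,b,z): return np.r_[w(CH,8.7,a,b),z]
lipS=np.array([.6435,-.0415,.006])
P,R=tcp(lipS,20,0,10); print("grasp tcp",P,R.as_euler("xyz",degrees=True)); go(P-.09*R.as_matrix()[:,2],R)
al=10
q=np.array([46.,-10,-18,120,-31,60,-40])
def follow(p,r,q):
    rm=r.as_matrix()
    def f(v):
        A,B=fk(v,x,s); return np.r_[(A-p)*10,(B-rm).ravel()*2,(v-q)*1e-4]
    o=least_squares(f,np.clip(q,LO+.1,HI-.1),bounds=(LO,HI),x_scale=50,max_nfev=40); A,B=fk(o.x,x,s)
    return o.x,np.linalg.norm(A-p)*1000,np.abs(B-rm).max()*57
path=[("grasp",lipS,20,0),("lift",lipS+[0,0,.09],20,0),("preT",lt(-.045,.09),-11.5,0),("start",lt(-.045,.012),-11.5,0),("end",lt(.095,.008),-11.5,0),("up",lt(.08,.05),-11.5,-15),("up2",lt(.03,.17),-11.5,-15)]
g=np.array([.5,-.12])
for h in(10,30,50,70,90,98.7): path.append((f"turn{h}",np.r_[w(g,h,.152,0),.2],h,-15))
path+=[("over",ld(-.142,-.1,.17),98.7,-15),("tip0",ld(-.142,-.1,.125),98.7,10),("tip",ld(-.142,-.1,.125),98.7,30),("tip45",ld(-.142,-.1,.125),98.7,45)]
for n,l,h,p in path:
    P,R=tcp(l,h,p,al); q,e,a=follow(P,R,q); print(n,np.round(P,3),np.round(q),f"{e:.0f}/{a:.0f}")
E
OMP_NUM_THREADS=1 timeout 100 python3 chk2.py
```

```text
grasp tcp [ 0.50246166 -0.09283376  0.03516711] [180. -10.  20.]
q [ 47.4 -17.3 -19.7 126.1 -31.3  55.3 -27.4] p [ 0.4545 -0.1093  0.2106] f [0.1 0.6 0.6] rpy [179.9 -26.9  20.3]
shift units [-0.26  0.03  3.11]
turn rad [ 0.    -0.294  0.005]
grasp [ 0.502 -0.093  0.035] [ 30.  10. -20. 121.  -3.  42. -56.] 0/0
lift [ 0.502 -0.093  0.125] [ 31.   2. -19. 116.  -6.  53. -55.] 0/0
preT [ 0.417 -0.202  0.119] [ 39.  -4. -13. 123.  -5.  51. -73.] 0/0
start [ 0.417 -0.202  0.041] [ 38.   3. -13. 127.  -3.  40. -74.] 0/0
end [ 0.554 -0.23   0.037] [ 32.  18. -12. 109.   2.  43. -82.] 0/0
up [ 0.537 -0.227  0.039] [ 39.  10. -16. 123.  -9.  23. -70.] 0/0
up2 [ 0.488 -0.217  0.159] [ 39.  -7. -13. 124. -14.  40. -66.] 0/0
turn10 [ 0.499 -0.12   0.189] [ 33. -10. -12. 122. -21.  48. -48.] 0/0
turn30 [ 0.5   -0.12   0.189] [ 34.  -5.  -9. 118. -27.  55. -22.] 0/0
turn50 [ 0.5   -0.12   0.189] [ 35.   1.  -8. 113. -27.  64.  -1.] 0/0
turn70 [ 0.5   -0.12   0.189] [ 36.   7.  -9. 107. -25.  72.  15.] 0/0
turn90 [ 0.5   -0.121  0.189] [ 35.  12. -11. 100. -20.  80.  30.] 0/0
turn98.7 [ 0.5   -0.121  0.189] [ 35.  14. -12.  98. -18.  83.  36.] 0/0
over [ 0.553 -0.013  0.159] [ 26.  18. -16.  98. -19.  75.  26.] 0/0
tip0 [ 0.552 -0.003  0.18 ] [ 15.  10. -19. 101.   3.  70.   4.] 0/0
tip [0.548 0.024 0.225] [  4.   9. -23.  99.  24.  77. -16.] 0/0
tip45 [0.543 0.054 0.252] [ -6.  12. -25.  97.  38.  86. -30.] 0/0
```

arm_command --pt "0 0 0 0 -0.1 0" --pt "0 0 0 0 -0.1 0" --pt "0 0 0 0 -0.094 0" --pt "0.22 0.01 0.8 0 0 0" --pt "0.22 0.01 0.8 0 0 0" --pt "0.21 0.01 0.8 0 0 0" --pt "0 0 0.65 0 0 0" --pt "0 0 0 0 0 0" --pt "0 0 0 0 0 0"

```text
t: 14.28
position: [0.4878, -0.0996, 0.1241]
ee_rot: [179.9, -10.0, 20.1]
ft_force: [-0.1, 0.3, 0.8]
grip_width: 0.0555
finger_force: 0.0
```

Run:
```python
from h import *
go([ 0.50246166,-0.09283376,0.03517],tool(20,10))
```

```text
q [ 47.4   0.7 -35.  118.1  -6.1  52.9 -54.2] p [ 0.4878 -0.0996  0.1241] f [-0.1  0.3  0.8] rpy [179.9 -10.   20.1]
shift units [ 0.01 -0.05  3.01]
turn rad [ 0.001 -0.001  0.002]
```

arm_command --pt "0 -0.05 0.5 0 0 0" --pt "0 0 0.7 0 0 0" --pt "0 0 0.7 0 0 0" --pt "0 0 0.6 0 0 0" --pt "0 0 0.35 0 0 0" --pt "0 0 0.15 0 0 0" --pt "0 0 0 0 0 0" --pt "0 0 0 0 0 0"

```text
t: 14.95
position: [0.5026, -0.0942, 0.036]
ee_rot: [179.8, -10.1, 20.0]
ft_force: [-0.4, -0.3, 0.9]
grip_width: 0.0554
finger_force: 0.0
```

arm_command --pt "0 0 0 0 0 0" --pt "0 0 0 0 0 0" --pt "0 0 0 0 0 0" --pt "0 0 0 0 0 0" --pt "0 0 0 0 0 0" --pt "0 0 0 0 0 0" --jaw 0 --grip_force 100

```text
t: 15.45
position: [0.5024, -0.0939, 0.0357]
ee_rot: [179.8, -10.1, 20.0]
ft_force: [-1.4, -0.4, 5.8]
grip_width: 0.0206
finger_force: 97.2
```

arm_command --pt "0.06 0 -0.35 0 0 0" --pt "0.12 0 -0.7 0 0 0" --pt "0.12 0 -0.7 0 0 0" --pt "0.12 0 -0.7 0 0 0" --pt "0.07 0 -0.4 0 0 0" --pt "0 0 0 -0.019 0 0.108" --pt "0 0 0 -0.019 0 0.108" --pt "0 0 0 -0.019 0 0.108" --pt "0 0 0 -0.019 0 0.108" --pt "0 0 0 -0.019 0 0.108" --pt "0 0 0 0 0 0"

```text
t: 16.37
position: [0.5008, -0.0927, 0.1217]
ee_rot: [179.9, -10.1, -11.4]
ft_force: [0.1, 0.2, -1.4]
grip_width: 0.0204
finger_force: 97.8
```

```bash
cat >> plan.py <<'E'
def lt(a,z,b=0): return np.r_[w(TR,-11.5,a,b),z]
def ld(a,b,z): return np.r_[w(CH,8.7,a,b),z]
E
python3 - <<'E'
from h import *
from plan import *
from workcell import arm
P,R=tcp(lt(-.05,.09),-11.5,0,10); print(P); go(P,R)
S=arm.get_image("side"); 
cv2.imwrite("pics/e.png",cv2.resize(S["color"][150:330,190:370,::-1],(540,540),interpolation=cv2.INTER_CUBIC))
E
```

```text
[ 0.41192699 -0.2011085   0.11916711]
q [ 43.4   1.2 -36.5 118.1   2.   51.  -95.6] p [ 0.5008 -0.0927  0.1217] f [ 0.1  0.2 -1.4] rpy [179.9 -10.1 -11.4]
shift units [-2.17  4.13 -0.29]
turn rad [ 0.001 -0.001  0.001]
```

View pics/e.png

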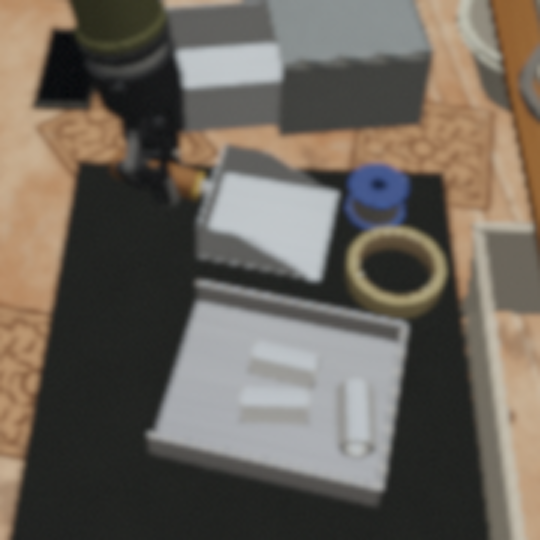

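The scoop is held level, its pan at about (265,215). The three couplers are undisturbed at (283,362), (275,402) and (356,415). I move to the tray's front and lower.

arm_command --pt "-0.43 0.84 -0.06 0 0 0" --pt "-0.43 0.84 -0.06 0 0 0" --pt "-0.43 0.84 -0.06 0 0 0" --pt "-0.43 0.84 -0.06 0 0 0" --pt "-0.43 0.84 -0.06 0 0 0" --pt "0 0 0 0 0 0" --pt "-0.11 0 0.65 0 0 0" --pt "-0.11 0 0.65 0 0 0" --pt "-0.11 0 0.6 0 0 0" --pt "-0.06 0 0.35 0 0 0" --pt "0 0 0 0 0 0" --pt "0 0 0 0 0 0"

```text
t: 17.42
position: [0.4125, -0.2043, 0.0504]
ee_rot: [180.0, -10.0, -11.3]
ft_force: [0.1, 0.2, -0.8]
grip_width: 0.0206
finger_force: 98.2
```

Run:
```python
from h import *
from plan import *
P,R=tcp(lt(-.05,.0085,-.002),-11.5,0,10); print(P); go(P,R)
P,R=tcp(lt(.095,.0085,-.002),-11.5,0,10); go(P,R)
```

```text
[ 0.41152826 -0.20306835  0.03766711]
q [ 52.    0.9 -27.1 127.8  -2.8  41.7 -74.4] p [ 0.4125 -0.2043  0.0504] f [ 0.1  0.2 -0.8] rpy [180.  -10.  -11.3]
shift units [-0.11 -0.03  0.41]
turn rad [-0.    -0.     0.004]
q [ 52.    0.9 -27.1 127.8  -2.8  41.7 -74.4] p [ 0.4125 -0.2043  0.0504] f [ 0.1  0.2 -0.8] rpy [180.  -10.  -11.3]
shift units [ 4.65 -0.02  1.25]
turn rad [-0.    -0.     0.004]
```

arm_command --pt "-0.04 0 0.22 0 0 0" --pt "0 0 0 0 -0.035 0" --pt "0 0 0 0 0 0" --pt "0 0 0 0 0 0"

```text
t: 17.75
position: [0.4139, -0.2049, 0.0446]
ee_rot: [179.9, -8.2, -11.3]
ft_force: [-0.1, -0.6, -2.3]
grip_width: 0.0208
finger_force: 98.3
```

arm_command --pt "0.2 0 0.028 0 0 0" --pt "0.4 0 0.056 0 0 0" --pt "0.4 0 0.056 0 0 0" --pt "0.4 0 0.056 0 0 0" --pt "0.4 0 0.056 0 0 0" --pt "0.4 0 0.056 0 0 0" --pt "0.4 0 0.056 0 0 0" --pt "0 0 0 0 0 0"

```text
t: 18.42
position: [0.4924, -0.2203, 0.0444]
ee_rot: [180.0, -8.2, -11.3]
ft_force: [-0.0, 0.0, -2.6]
grip_width: 0.0204
finger_force: 98.1
```

Run:
```python
from h import *
from plan import *
from workcell import arm
P,R=tcp(lt(.095,.008,-.002),-11.5,2,10); go(P,R)
ims=[cv2.resize(d["color"][v:v+100,u:u+100,::-1],(400,400),interpolation=cv2.INTER_CUBIC) for d,u,v in((arm.get_image("side"),235,225),(arm.get_image("top"),285,120))]
cv2.imwrite("pics/f.png",np.hstack(ims))
```

```text
q [ 47.5  12.4 -27.3 116.6   6.2  44.3 -84.3] p [ 0.4924 -0.2203  0.0444] f [-0.   0.  -2.6] rpy [180.   -8.2 -11.3]
shift units [ 2.08 -0.02  0.37]
turn rad [ 0.    -0.004  0.003]
```

View pics/f.png

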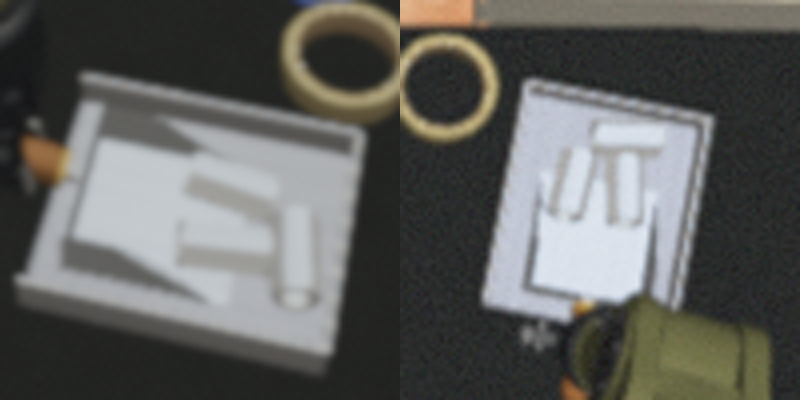

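The lip is under both lengthwise couplers, which now touch the crosswise one at (295,250). I continue to the back wall.

arm_command --pt "0.2 0 0.05 0 0 0" --pt "0.3 0 0.06 0 0 0" --pt "0.3 0 0.05 0 0 0" --pt "0.3 0 0.05 0 0 0" --pt "0.3 0 0.05 0 0 0" --pt "0.2 0 0.03 0 0 0" --pt "0 0 0 0 0 0"

```text
t: 19.1
position: [0.5399, -0.23, 0.0425]
ee_rot: [179.9, -8.2, -11.4]
ft_force: [1.0, -0.7, -0.9]
grip_width: 0.0207
finger_force: 98.4
```

arm_command --pt "0.15 0 0.02 0 0 0" --pt "0.15 0 0.02 0 0 0" --pt "0.1 0 0.01 0 0 0" --pt "0 0 0 0 0 0"

```text
t: 19.43
position: [0.5503, -0.2323, 0.0425]
ee_rot: [179.9, -8.1, -11.4]
ft_force: [-0.9, -0.7, 0.3]
grip_width: 0.0209
finger_force: 98.7
```

Run:
```python
from h import *
from plan import *
from workcell import arm
P,R=tcp(lt(.095,.008,-.002),-11.5,2,10); go(P,R)
ims=[cv2.resize(d["color"][v:v+100,u:u+100,::-1],(400,400),interpolation=cv2.INTER_CUBIC) for d,u,v in((arm.get_image("side"),235,225),(arm.get_image("top"),285,120))]
cv2.imwrite("pics/g.png",np.hstack(ims))
```

```text
q [ 44.1  19.1 -26.2 108.9  10.   46.2 -88.2] p [ 0.5503 -0.2323  0.0425] f [-0.9 -0.7  0.3] rpy [179.9  -8.1 -11.4]
shift units [ 0.14 -0.03  0.02]
turn rad [ 0.001 -0.002  0.002]
```

View pics/g.png

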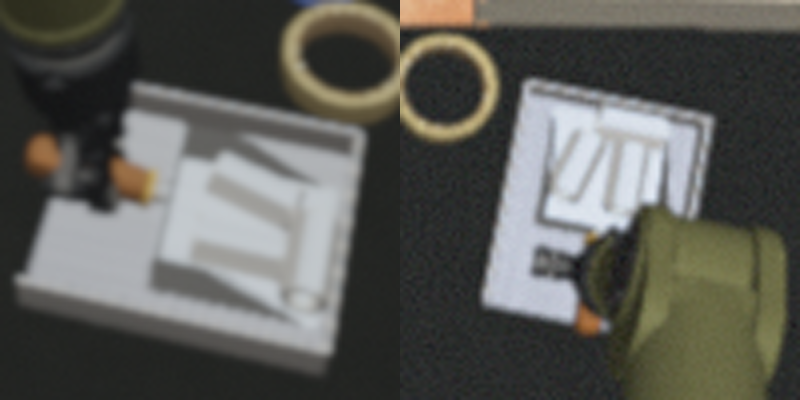

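arm_command --pt "0.1 0 0.014 0 0 0" --pt "0.08 0 0.01 0 0 0" --pt "0 0 0 0 0 0"

```text
t: 19.78
position: [0.5552, -0.2333, 0.0424]
ee_rot: [179.9, -8.1, -11.4]
ft_force: [-0.9, 0.5, 1.4]
grip_width: 0.0209
finger_force: 98.8
```

arm_command --pt "0.07 0 0.01 0 0 0" --pt "0.05 0 0.007 0 0 0" --pt "0 0 0 0 0 0"

```text
t: 20.03
position: [0.5558, -0.2329, 0.0414]
ee_rot: [180.0, -7.7, -11.4]
ft_force: [-9.2, 3.6, 4.9]
grip_width: 0.0207
finger_force: 99.4
```

arm_command --pt "-0.06 0 -0.01 0 0.04 0" --pt "-0.07 0 -0.03 0 0.05 0" --pt "-0.07 0 -0.03 0 0.05 0" --pt "-0.07 0 -0.03 0 0.05 0" --pt "-0.07 0 -0.03 0 0.05 0" --pt "-0.07 0 -0.03 0 0.05 0" --pt "-0.05 0 -0.03 0 0.04 0" --pt "0 0 0 0 0 0"

```text
t: 20.7
position: [0.5399, -0.2298, 0.041]
ee_rot: [-180.0, -26.6, -11.4]
ft_force: [-0.1, -0.4, -5.3]
grip_width: 0.0209
finger_force: 98.2
```

Run:
```python
from h import *
from plan import *
from workcell import arm
P,R=tcp(lt(.03,.17,-.002),-11.5,-16,10); go(P,R)
T=arm.get_image("top"); S=arm.get_image("side"); np.savez("s5.npz",**S)
# coupler tops: height above tilted pan
p=pts(S); t=np.radians(-11.5); l=(p[...,:2]-TR)@np.array([[np.cos(t),-np.sin(t)],[np.sin(t),np.cos(t)]])
m=(abs(l[...,1]+.002)<.05)&(l[...,0]>-.03)&(l[...,0]<.097)
h=[]; 
g=np.full((7,6),np.nan)
for i in range(7):
    for j in range(6):
        k=m&(abs(l[...,0]-(-.02+.02*i))<.01)&(abs(l[...,1]-(-.05+.02*j))<.01)
        if k.sum()>3: g[i,j]=round(np.percentile(p[...,2][k],80)*1000)
print(g)
```

```text
q [ 53.7  10.  -31.4 125.2  -1.2  20.1 -76.5] p [ 0.5399 -0.2298  0.041 ] f [-0.1 -0.4 -5.3] rpy [-180.   -26.6  -11.4]
shift units [ 0.14 -0.02 -4.24]
turn rad [-0.001 -0.011  0.001]
[[ 57.  59.  61.  55.  60.  64.]
 [  8.  63.  65.  61.  66.  69.]
 [  9.  69.  70.  69.  71.  66.]
 [ 75.  77.  77.  76.  61.  59.]
 [ 72.  78.  79.  79.  52.  51.]
 [ 54.  55.  56.  56. 592. 595.]
 [  9.  10. 594. 595. 595. 599.]]
```

All three couplers are aboard: the load rose by about 2.7 N and their tops show in the depth map. I lift up and back.

arm_command --pt "0 0 -0.2 0 0 0" --pt "0 0 -0.4 0 0 0" --pt "0 0 -0.6 0 0 0" --pt "0 0 -0.6 0 0 0" --pt "0 0 -0.6 0 0 0" --pt "0 0 -0.6 0 0 0" --pt "0 0 -0.6 0 0 0" --pt "0 0 -0.4 0 0 0" --pt "0 0 -0.2 0 0 0" --pt "0 0 0 0 0 0"

```text
t: 21.63
position: [0.489, -0.2199, 0.1585]
ee_rot: [179.8, -27.1, -11.2]
ft_force: [0.1, -0.1, -4.6]
grip_width: 0.0204
finger_force: 98.2
```

Run:
```python
from h import *
from plan import *
P,R=tcp(np.r_[w(np.array([.5,-.12]),98.7,.152,0),.2],98.7,-16,10); print(P); go(P,R)
```

```text
[ 0.50004768 -0.12031156  0.18666686]
q [ 60.2  -9.2 -31.9 125.9 -20.   37.2 -60.4] p [ 0.489  -0.2199  0.1585] f [ 0.1 -0.1 -4.6] rpy [179.8 -27.1 -11.2]
shift units [ 0.17 -3.32 -0.98]
turn rad [ 0.861 -0.01  -1.717]
```

arm_command --pt "0.02 -0.4 -0.2 0 0 0" --pt "0.04 -0.7 -0.2 0 0 0" --pt "0.04 -0.8 -0.2 0 0 0" --pt "0.04 -0.8 -0.2 0 0 0" --pt "0.02 -0.5 -0.1 0 0 0" --pt "0 0 0 0.025 0 -0.05" --pt "0 0 0 0.048 0 -0.0955" --pt "0 0 0 0.048 0 -0.0955" --pt "0 0 0 0.048 0 -0.0955" --pt "0 0 0 0.048 0 -0.0955" --pt "0 0 0 0.048 0 -0.0955" --pt "0 0 0 0.048 0 -0.0955" --pt "0 0 0 0.048 0 -0.0955" --pt "0 0 0 0.048 0 -0.0955" --pt "0 0 0 0.048 0 -0.0955" --pt "0 0 0 0.048 0 -0.0955"

```text
t: 22.97
position: [0.4993, -0.1238, 0.1816]
ee_rot: [179.7, -26.7, 53.5]
ft_force: [-0.2, -0.2, -3.8]
grip_width: 0.0202
finger_force: 98.4
```

arm_command --pt "0 0 0 0.048 0 -0.0955" --pt "0 0 0 0.048 0 -0.0955" --pt "0 0 0 0.048 0 -0.0955" --pt "0 0 0 0.048 0 -0.0955" --pt "0 0 0 0.048 0 -0.0955" --pt "0 0 0 0.048 0 -0.0955" --pt "0 0 0 0.048 0 -0.0955" --pt "0 0 0 0.025 0 -0.05" --pt "0 0 0 0 0 0"

```text
t: 23.72
position: [0.501, -0.1231, 0.1815]
ee_rot: [179.6, -26.5, 99.5]
ft_force: [0.4, 1.2, -4.2]
grip_width: 0.0207
finger_force: 98.3
```

Run:
```python
from h import *
from plan import *
for a in((-.142,-.11,.17,-16),(-.142,-.11,.125,0)):
    P,R=tcp(ld(*a[:3]),98.7,a[3],10); print(P); go(P,R)
```

```text
[ 0.55481188 -0.022276    0.15666686]
q [ 43.8  16.6 -21.7  97.6 -16.6  81.4  36.2] p [ 0.501  -0.1231  0.1815] f [ 0.4  1.2 -4.2] rpy [179.6 -26.5  99.5]
shift units [2.34 2.31 2.1 ]
turn rad [ 0.    -0.008  0.012]
[ 0.55447528 -0.02007628  0.15416711]
q [ 43.8  16.6 -21.7  97.6 -16.6  81.4  36.2] p [ 0.501  -0.1231  0.1815] f [ 0.4  1.2 -4.2] rpy [179.6 -26.5  99.5]
shift units [2.36 2.31 2.21]
turn rad [ 0.002 -0.287  0.012]
```

arm_command --pt "0.25 0.25 0.2 0 0 0" --pt "0.45 0.45 0.4 0 0 0" --pt "0.5 0.5 0.45 0 0 0" --pt "0.5 0.5 0.45 0 0 0" --pt "0.4 0.4 0.4 0 0 0" --pt "0.24 0.21 0.2 0 0 0.012" --pt "0 0 0 0 0 0" --pt "0 0 0 0 0 0"

```text
t: 24.38
position: [0.553, -0.022, 0.1574]
ee_rot: [-179.9, -26.5, 98.5]
ft_force: [-0.6, -1.4, -4.8]
grip_width: 0.0206
finger_force: 98.3
```

Run:
```python
from h import *
from plan import *
P0,R0=tcp(ld(-.141,-.11,.125),98.7,-16,10); go(P0,R0)
for pit in(-10,0):
    P,R=tcp(ld(-.141,-.11,.125),98.7,pit,10); go(P,R)
# per-row for 4 deg about lip
A=tcp(ld(-.141,-.11,.125),98.7,0,10);B=tcp(ld(-.141,-.11,.125),98.7,4,10)
print(A[1].inv().apply(B[0]-A[0])/.03,(A[1].inv()*B[1]).as_rotvec())
```

```text
q [ 35.6  19.5 -25.2  97.4 -17.3  74.8  25.5] p [ 0.553  -0.022   0.1574] f [-0.6 -1.4 -4.8] rpy [-179.9  -26.5   98.5]
shift units [-0.69  0.09  1.36]
turn rad [-0.    -0.008 -0.003]
q [ 35.6  19.5 -25.2  97.4 -17.3  74.8  25.5] p [ 0.553  -0.022   0.1574] f [-0.6 -1.4 -4.8] rpy [-179.9  -26.5   98.5]
shift units [-0.47  0.09  0.87]
turn rad [-0.    -0.113 -0.003]
q [ 35.6  19.5 -25.2  97.4 -17.3  74.8  25.5] p [ 0.553  -0.022   0.1574] f [-0.6 -1.4 -4.8] rpy [-179.9  -26.5   98.5]
shift units [0.   0.09 0.12]
turn rad [-0.    -0.288 -0.003]
[ 1.38981852e-01  4.87597788e-15 -3.27463983e-01] [ 1.38806065e-17 -6.98131701e-02 -1.13647466e-16]
```

The load is over the drawer. I level the scoop, then tip it about its lip.

arm_command --pt "0 0.03 0.04 0 -0.08 0" --pt "0 0.03 0.04 0 -0.1 0" --pt "0 0.03 0.04 0 -0.1 0" --pt "0.14 0 -0.33 0 -0.07 0" --pt "0.14 0 -0.33 0 -0.07 0" --pt "0.14 0 -0.33 0 -0.07 0" --pt "0.14 0 -0.33 0 -0.07 0" --pt "0.14 0 -0.33 0 -0.07 0" --pt "0.14 0 -0.33 0 -0.07 0" --pt "0 0 0 0 0 0" --pt "0 0 0 0 0 0" --pt "0 0 0 0 0 0"

```text
t: 25.38
position: [0.5519, 0.0011, 0.2132]
ee_rot: [-179.9, 13.5, 98.3]
ft_force: [-0.6, -0.5, -1.7]
grip_width: 0.0208
finger_force: 98.7
```

arm_command --pt "0.14 0 -0.33 0 -0.07 0" --pt "0.14 0 -0.33 0 -0.07 0" --pt "0.14 0 -0.33 0 -0.07 0" --pt "0.14 0 -0.33 0 -0.07 0" --pt "0.14 0 -0.33 0 -0.07 0" --pt "0 0 0 0 0 0" --pt "0 0 0 0 0 0" --pt "0 0 0 0 0 0" --pt "0 0 0 0 0 0" --pt "0 0 0 0 0 0" --pt "0 0 0 0 0 0"

```text
t: 26.3
position: [0.5467, 0.0386, 0.2517]
ee_rot: [-180.0, 33.6, 98.4]
ft_force: [0.3, -0.3, -1.6]
grip_width: 0.0207
finger_force: 98.8
```

Run:
```python
from h import *
from plan import *
P,R=tcp(ld(-.141,-.11,.125),98.7,44,10); go(P,R)
```

```text
q [  1.3  12.4 -31.8  97.8  37.3  87.2 -29.5] p [0.5467 0.0386 0.2517] f [ 0.3 -0.3 -1.6] rpy [-180.    33.6   98.4]
shift units [ 0.12 -0.01 -0.02]
turn rad [-0.004 -0.006 -0.005]
```

arm_command --pt "-0.5 0 -0.8 0 0 0" --pt "-0.14 0 0.33 0 0.07 0" --pt "-0.14 0 0.33 0 0.07 0" --pt "-0.14 0 0.33 0 0.07 0" --pt "-0.14 0 0.33 0 0.07 0" --pt "-0.14 0 0.33 0 0.07 0" --pt "-0.14 0 0.33 0 0.07 0" --pt "-0.14 0 0.33 0 0.07 0" --pt "-0.14 0 0.33 0 0.07 0" --pt "-0.14 0 0.33 0 0.07 0" --pt "-0.14 0 0.33 0 0.07 0" --pt "-0.14 0 0.33 0 0.07 0" --pt "0 0 0 0 0 0"

```text
t: 27.38
position: [0.5552, -0.0335, 0.1843]
ee_rot: [-179.7, -10.5, 97.9]
ft_force: [-0.5, -3.0, -2.8]
grip_width: 0.0204
finger_force: 98.7
```

Run:
```python
from h import *
from plan import *
from workcell import arm
go([.5024,-.13,.18],tool(20,10.1))
T=arm.get_image("top"); S=arm.get_image("side")
f=lambda d,c:cv2.resize(d["color"][c[1]:c[1]+90,c[0]:c[0]+90,::-1],(400,400),interpolation=cv2.INTER_CUBIC)
cv2.imwrite("pics/h.png",np.hstack([f(T,(180,140)),f(S,(225,120))]))
np.savez("top6.npz",**T);np.savez("side6.npz",**S)
for n,d in(("T",T),("S",S)):
    p=pts(d); l=(p[...,:2]-CH)@np.array([[.9885,-.1513],[.1513,.9885]])
    m=(l[...,0]>-.2)&(l[...,0]<-.088)&(l[...,1]>-.15)&(l[...,1]<-.015)
    g=np.full((6,7),np.nan)
    for i in range(6):
        for j in range(7):
            k=m&(abs(l[...,0]+.19-.02*i)<.01)&(abs(l[...,1]+.143-.02*j)<.01)
            if k.sum()>2: g[i,j]=round(np.median(p[...,2][k])*1000)
    print(n,g)
```

```text
q [ 27.3  12.8 -23.1  98.1  -5.4  72.7  14.3] p [ 0.5552 -0.0335  0.1843] f [-0.5 -3.  -2.8] rpy [-179.7  -10.5   97.9]
shift units [-2.92 -2.19 -0.38]
turn rad [-0.248 -0.002  1.339]
T [[154. 107. 103. 104. 104. 103. 102.]
 [158. 157.  47.  47.  37.  17.  20.]
 [158. 156.  29.  36.  31.  41.  42.]
 [158. 157.  17.  18.  33.  94.  51.]
 [158. 155.  17.  16.  20.  85.  63.]
 [158. 155.  19.  16.  17.  46.  47.]]
S [[104. 154.  36.  84. 103. 104. 103.]
 [  2. 156.  nan  nan  nan  nan  80.]
 [  2.  nan  nan  nan  nan  nan  nan]
 [  2.  nan  nan  nan  nan  nan  nan]
 [  2.  nan  nan  nan  nan  nan  nan]
 [  1.  nan  nan  nan  nan  nan  nan]]
```

arm_command --pt "-0.58 -0.44 -0.08 0 0 0" --pt "-0.58 -0.44 -0.08 0 0 0" --pt "-0.58 -0.44 -0.08 0 0 0" --pt "-0.58 -0.44 -0.08 0 0 0" --pt "-0.58 -0.44 -0.08 0 0 0" --pt "0 0 0 -0.0225 0 0.1217" --pt "0 0 0 -0.0225 0 0.1217" --pt "0 0 0 -0.0225 0 0.1217" --pt "0 0 0 -0.0225 0 0.1217" --pt "0 0 0 -0.0225 0 0.1217" --pt "0 0 0 -0.0225 0 0.1217" --pt "0 0 0 -0.0225 0 0.1217" --pt "0 0 0 -0.0225 0 0.1217" --pt "0 0 0 -0.0225 0 0.1217" --pt "0 0 0 -0.0225 0 0.1217" --pt "0 0 0 -0.0225 0 0.1217" --pt "0 0 0 0 0 0" --pt "0 0 0 0 0 0"

```text
t: 28.98
position: [0.5047, -0.1217, 0.1844]
ee_rot: [179.9, -10.5, 20.9]
ft_force: [-0.2, -0.9, -2.2]
grip_width: 0.0209
finger_force: 98.7
```

Run:
```python
from h import *
from plan import *
from workcell import arm
go([.5024,-.0939,.037],tool(20,10.1))
T=arm.get_image("top"); S=arm.get_image("side")
f=lambda d,c:cv2.resize(d["color"][c[1]:c[1]+60,c[0]:c[0]+60,::-1],(400,400),interpolation=cv2.INTER_CUBIC)
cv2.imwrite("pics/i.png",np.hstack([f(T,(190,155)),f(S,(240,125))]))
np.savez("top7.npz",**T)
p=pts(T); l=(p[...,:2]-CH)@np.array([[.9885,-.1513],[.1513,.9885]])
g=np.full((12,14),-1)
for i in range(12):
    for j in range(14):
        k=(abs(l[...,0]+.195-.01*i)<.005)&(abs(l[...,1]+.148-.01*j)<.005)
        if k.sum()>0: g[i,j]=round(np.median(p[...,2][k])*1000)
print(g)
```

```text
q [ 32.4  -0.8 -17.5 112.1  -7.2  60.3 -51.1] p [ 0.5047 -0.1217  0.1844] f [-0.2 -0.9 -2.2] rpy [179.9 -10.5  20.9]
shift units [-0.64 -0.9   4.88]
turn rad [-0.001 -0.006  0.016]
[[104 104 106 103 104 104 105 103 105 103 102 105 103 103]
 [ 95  19  85  42  41  63  34  57  18  83  19  19  87  68]
 [ 18  17  17  44  45  47  44  41  39  16  16  16  18  71]
 [ 18  17  18  48  47  46  48  49  46  18  18  18  17  51]
 [ 19  17  19  41  39  45  43  47  44  18  29  18  19  56]
 [ 18  16  16  17  17  18  16  20  27  22  45  48  44  64]
 [ 19  18  17  17  19  17  17  16  16  38  76  65  42  60]
 [ 18  17  17  18  19  17  17  17  16  75 109 105  42  57]
 [ 18  20  18  18  17  19  16  17  17 102  64  75  -1  63]
 [ 19  16  18  16  15  18  17  17  18  41 108 107  -1  56]
 [ 16  20  17  18  17  16  18  16  18  34  48  48  16  65]
 [ 21  18  18 856 900  17  18  16  17  18  19  19  18  34]]
```

View pics/i.png

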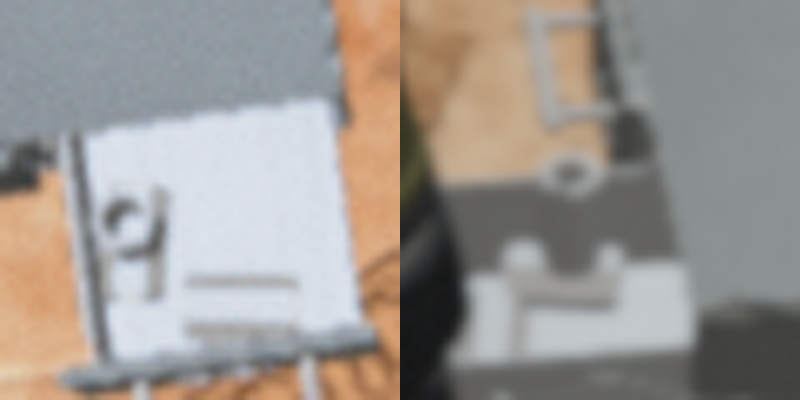

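The last picture shows all three couplers in the drawer, but one stands upright on another, at (130,225) with its top at z 108 mm. I lay the scoop down first, then nudge that one over into the drawer.

arm_command --pt "-0.16 -0.23 0.9 0 0 0.016" --pt "-0.16 -0.23 0.95 0 -0.006 0" --pt "-0.16 -0.22 0.95 0 0 0" --pt "-0.16 -0.22 0.95 0 0 0" --pt "0 0 0.6 0 0 0" --pt "0 0 0.25 0 0 0" --pt "0 0 0 0 0 0" --pt "0 0 0 0 0 0"

```text
t: 29.75
position: [0.5011, -0.0963, 0.0448]
ee_rot: [-179.8, -10.1, 19.6]
ft_force: [-0.0, -0.6, -0.6]
grip_width: 0.0204
finger_force: 98.6
```

Run:
```python
from h import *
go([.5024,-.0939,.0357],tool(20,10.1))
```

```text
q [ 29.9   8.1 -19.2 121.1  -3.8  42.7 -56.7] p [ 0.5011 -0.0963  0.0448] f [-0.  -0.6 -0.6] rpy [-179.8  -10.1   19.6]
shift units [ 0.01 -0.06  0.31]
turn rad [-0.001 -0.    -0.007]
```

arm_command --pt "0 0 0.12 0 0 0" --pt "0 0 0.1 0 0 0" --pt "0 0 0.06 0 0 0" --pt "0 0 0 0 0 0" --pt "0 0 0 0 0 0"

```text
t: 30.17
position: [0.5019, -0.0957, 0.0361]
ee_rot: [-179.9, -10.1, 19.6]
ft_force: [-0.6, 1.1, -1.1]
grip_width: 0.0206
finger_force: 98.6
```

arm_command --pt "0 0 0 0 0 0" --pt "0 0 0 0 0 0" --pt "0 0 0 0 0 0" --pt "0 0 -0.5 0 0 0" --pt "0 0 -0.9 0 0 0" --pt "0 0 -1 0 0 0" --pt "0 0 -1 0 0 0" --pt "0 0 -1 0 0 0" --pt "0 0 -1 0 0 0" --pt "0 0 0 0 -0.09 0" --pt "0 0 0 0 -0.087 0" --pt "0 0 0 0 0 0.1" --pt "0 0 0 0 0 0.09" --pt "0 0 0 0 0 0" --pt "0 0 0 0 0 0" --jaw 0.65

```text
t: 31.42
position: [0.4752, -0.1055, 0.1954]
ee_rot: [-179.8, 0.1, 8.9]
ft_force: [0.4, -0.1, 1.0]
grip_width: 0.0558
finger_force: 0.0
```

Run:
```python
from h import *
from plan import *
from workcell import arm
go(np.r_[w(CH,8.7,-.119,.012),.2],tool(8.7,0))
for n in("top","side"):
    d=arm.get_image(n)
    p=pts(d); hsv=cv2.cvtColor(d["color"],cv2.COLOR_RGB2HSV); m=(hsv[...,0]<20)&(hsv[...,1]>90)&(p[...,0]>.38)&(p[...,0]<.56)&(p[...,1]>-.14)&(p[...,1]<-.04)&(p[...,2]>.02)&(p[...,2]<.08)
    print(n,m.sum(),rect(p[m]) if m.sum() else '',p[m][:,2].min(),p[m][:,2].max())
```

```text
q [ 30.4   1.1 -21.  108.3   0.3  70.8 -71.9] p [ 0.4752 -0.1055  0.1954] f [ 0.4 -0.1  1. ] rpy [-1.798e+02  1.000e-01  8.900e+00]
shift units [  3.84 -11.47  -0.13]
turn rad [-0.003  0.001  0.003]
top 61 [array([491.3, -99.4]), array([82.9, 23.8]), np.float64(21.6)] 0.0426584483306505 0.06963681135108106
side 251 [array([ 490.9, -102.2]), array([83.4, 22.4]), np.float64(20.0)] 0.03268840745677986 0.06829912899336443
```

The scoop lies flat as it did at the start (same grip heights). Next I close the fingers and move to the left of the standing coupler.

arm_command --pt "0.32 -0.956 0 0 0 0" --pt "0.32 -0.956 0 0 0 0" --pt "0.32 -0.956 0 0 0 0" --pt "0.32 -0.956 0 0 0 0" --pt "0.32 -0.956 0 0 0 0" --pt "0.32 -0.956 0 0 0 0" --pt "0.32 -0.956 0 0 0 0" --pt "0.32 -0.956 0 0 0 0" --pt "0.32 -0.956 0 0 0 0" --pt "0.32 -0.956 0 0 0 0" --pt "0.32 -0.956 0 0 0 0" --pt "0.32 -0.956 0 0 0 0" --pt "0 0 0 0 0 0" --pt "0 0 0 0 0 0" --jaw 0 --grip_force 20

```text
t: 32.68
position: [0.5362, 0.2542, 0.1959]
ee_rot: [-179.8, 0.1, 9.0]
ft_force: [0.2, -0.8, -0.7]
grip_width: -0.0002
finger_force: 0.0
```

Run:
```python
from h import *
from plan import *
from workcell import arm
go(np.r_[w(CH,8.7,-.119,.012),.101],tool(8.7,0))
S=arm.get_image("side"); p=pts(S); l=(p[...,:2]-CH)@np.array([[.9885,-.1513],[.1513,.9885]])
k=(l[...,0]>-.15)&(l[...,0]<-.092)&(l[...,1]>-.08)&(l[...,1]<-.018)&(p[...,2]>.088)&(p[...,2]<.125)
print(k.sum(),np.percentile(l[k],[5,50,95],axis=0),np.percentile(p[k][:,2],95))
```

```text
q [   3.7   16.6  -37.5   93.8   10.2   73.2 -116.6] p [0.5362 0.2542 0.1959] f [ 0.2 -0.8 -0.7] rpy [-1.798e+02  1.000e-01  9.000e+00]
shift units [-0.01  0.07  3.16]
turn rad [-0.004  0.002  0.005]
85 [[-0.13381061 -0.06239182]
 [-0.11968045 -0.05212272]
 [-0.10471504 -0.03498901]] 0.10783401179021805
```

arm_command --pt "0 0 0.7 0 0 0" --pt "0 0 0.8 0 0 0" --pt "0 0 0.8 0 0 0" --pt "0 0 0.6 0 0 0" --pt "0 0 0.26 0 0 0" --pt "0 0 0 0 0 0" --pt "0 0.2 0 0 0 0" --pt "0 0.3 0 0 0 0" --pt "0 0.25 0 0 0 0" --pt "0 0.25 0 0 0 0" --pt "0 0.25 0 0 0 0" --pt "0 0.25 0 0 0 0" --pt "0 0.25 0 0 0 0" --pt "0 0.25 0 0 0 0" --pt "0 0.25 0 0 0 0" --pt "0 0 0 0 0 0"

```text
t: 34.07
position: [0.5474, 0.1832, 0.1009]
ee_rot: [-179.9, 0.1, 8.6]
ft_force: [0.4, -0.3, 0.0]
grip_width: -0.0006
finger_force: 0.0
```

Run:
```python
from h import *
from plan import *
from workcell import arm
go(np.r_[w(CH,8.7,-.119,-.055),.101],tool(8.7,0))
S=arm.get_image("side"); p=pts(S); l=(p[...,:2]-CH)@np.array([[.9885,-.1513],[.1513,.9885]])
g=np.full((12,14),-1)
for i in range(12):
    for j in range(14):
        k=(abs(l[...,0]+.195-.01*i)<.005)&(abs(l[...,1]+.148-.01*j)<.005)&(p[...,2]<.14)
        if k.sum()>0: g[i,j]=round(np.median(p[...,2][k])*1000)
print(g)
```

```text
q [   8.6   19.4  -34.9  101.9   12.2   62.7 -111.9] p [0.5474 0.1832 0.1009] f [ 0.4 -0.3  0. ] rpy [-1.799e+02  1.000e-01  8.600e+00]
shift units [-0.03 -0.1  -0.  ]
turn rad [-0.001  0.002 -0.002]
[[103  35  99 105 102 104 104 105 102 104 104 103 103 105]
 [ 36 102  82  -1  82  83  91  32  86  95  51  18  30  67]
 [  2  -1  -1  48  46  46  47  39  38  -1  20  18  48  47]
 [  4  -1  -1  -1  45  47  46  46  46  -1  -1  -1  23  47]
 [  5  -1  -1  -1  45  41  44  45  48  35  40  45  51  50]
 [  4  -1  -1  -1  45  41  37  33  25  34  41  46  46  63]
 [  2  -1  -1  47  47  46  45  44  -1  34  45  45  55  60]
 [  1  -1  -1  46  48  47  46  46 109  38  46  47  62  55]
 [  3  -1  -1  -1  41  40  40  38 113  39  46  49  53  40]
 [  2  -1  -1  -1  -1  -1  -1  16  67  37  46  47  53  39]
 [  4  -1  -1  -1  -1  -1  19  15  17  27  46  28  75  55]
 [  3  -1  -1  -1  -1  -1  19  18  14  17  17  17  40  50]]
```

It toppled cleanly: all three couplers now lie flat on the drawer floor, their tops at z 46 mm. I raise the hand clear and check everything.

arm_command --pt "0 0 -0.6 0 0 0" --pt "0 0 -1 0 0 0" --pt "0 0 -1 0 0 0" --pt "0 0 -1 0 0 0" --pt "0 0.9 -0.3 0 0 0" --pt "0 0.9 0 0 0 0" --pt "0 0.9 0 0 0 0" --pt "0 0.9 0 0 0 0" --pt "0 0.9 0 0 0 0" --pt "0 0.9 0 0 0 0" --pt "0 0.9 0 0 0 0" --pt "0 0 0 0 0 0" --pt "0 0 0 0 0 0"

```text
t: 35.2
position: [0.5759, -0.0031, 0.2173]
ee_rot: [-179.8, 0.1, 8.5]
ft_force: [0.2, 0.7, 0.4]
grip_width: 0.0001
finger_force: 0.0
```

Run:
```python
from h import *
from plan import *
from workcell import arm
T=arm.get_image("top");S=arm.get_image("side"); Q=np.array([[.9885,-.1513],[.1513,.9885]])
for n,d in(("T",T),("S",S)):
    p=pts(d); l=(p[...,:2]-CH)@Q; z=p[...,2]
    for s_ in(1,-1):
        k=(abs(l[...,1]-s_*.083)<.05)&(l[...,0]<-.1)&(l[...,0]>-.25)&(abs(z-.074)<.006); print(n,"handle",s_,k.sum(),np.round(np.median(l[k],axis=0)*1000) if k.sum() else '')
    k=(l[...,0]<-.09)&(l[...,0]>-.195)&(l[...,1]<-.02)&(l[...,1]>-.145)&(z>.035)&(z<.06); print(n,"nuts px",k.sum(), "high",(k*0+((l[...,0]<-.095)&(l[...,0]>-.185)&(l[...,1]<-.025)&(l[...,1]>-.14)&(z>.055))).sum())
T0=np.load("top0.npz")["color"].astype(int); df=np.abs(T["color"].astype(int)-T0).sum(-1)
for n,(u,v,r) in dict(spool=(271,145,9),tape=(296,141,14),driver=(168,243,14)).items(): print(n,df[v-r:v+r,u-r:u+r].mean())
```

```text
T handle 1 108 [-120.   82.]
T handle -1 132 [-232.  -82.]
T nuts px 481 high 0
S handle 1 53 [-120.   71.]
S handle -1 112 [-230.  -84.]
S nuts px 341 high 6
spool 152.0216049382716
tape 88.875
driver 6.614795918367347
```

Run:
```python
from h import *
from plan import *
from workcell import arm
Q=np.array([[.9885,-.1513],[.1513,.9885]])
T=arm.get_image("top");S=arm.get_image("side")
for n,d in(("after pull",np.load("top4.npz")),("pre-nudge",np.load("top7.npz")),("now",T)):
    p=pts(d); l=(p[...,:2]-CH)@Q; z=p[...,2]
    k=(abs(l[...,1]+.083)<.04)&(l[...,0]<-.215)&(l[...,0]>-.26)&(abs(z-.074)<.006); f=(abs(l[...,1]+.083)<.06)&(l[...,0]<-.18)&(l[...,0]>-.22)&(abs(z-.104)<.006)
    print(n,np.round([l[k].mean(0)[0]*1000,l[f].mean(0)[0]*1000],1))
S0=np.load("side0.npz")["color"].astype(int); df=np.abs(S["color"].astype(int)-S0).sum(-1)
for n,X in dict(spool=(.703,-.017,.03),tape=(.721,-.108,.02)).items():
    u,v=proj(S,np.array(X)).astype(int); print(n,(u,v),df[v-12:v+12,u-16:u+16].mean(),"ref",df[60:100,250:300].mean())
```

```text
after pull [-234.1 -195.2]
pre-nudge [-234.3 -195.3]
now [-234.  -195.1]
spool (np.int64(313), np.int64(214)) 3.69140625 ref 19.226
tape (np.int64(321), np.int64(240)) 3.6171875 ref 19.226
```

The drawer has not moved since it reached its stop, and the bystanders are undisturbed. I hand in.

```bash
python3 -c "
from workcell import arm
print(arm.finish_job())"
```

```text
the job is handed in; nothing more can be done
None
```

The job is handed in at about 35 s on the robot's clock: the three couplers lie flat in the fully open right drawer, the left drawer is shut, the scoop lies flat on the mat, and the spool, tape roll and screwdriver are undisturbed. One coupler landed upright on another, so I tipped it flat with the closed fingers.

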